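Press a stack of glued-up boxes level and hold the lever

TASK

Two freshly glued, closed wooden boxes have to be kept under pressure in the hand-lever press. Stack the loose box squarely on the one already on the press bed and lay on top as many of the flat plywood packing plates as it takes to close the gap under the press's foot, so that the lever comes to bear on them when it is about level. Then swing the lever down by its cross handle, press it firmly onto the stack and finish while still holding it pressed down; leave the other things on the bench alone.

Things in the scene. Friction and masses are not known exactly. Their poses are not given: they have to be found in the camera images.
- press: grey cast hand-lever press, fixed; base 130 x 226 mm on four feet. Origin on the bench under the base, own z up. Post (46 mm wide, 171 mm tall) with the lever's pivot pin at own y = +85 mm, pin along own x, 152.5 mm above the bench. Plywood bed board 110 x 94 mm at own y = -30 mm, its top 35 mm above the bench. When down, the lever runs along own -y over the bed
- bed (a point): centre of the bed board's top, straight under the press's foot when the lever is level
- lever (a joint): angle of the press lever, rad: 0 = level, positive = raised, 1.57 = upright, its top 360 mm above the bench; it starts about upright, the bed free from above; travel -0.35 to 1.9. Stiff hinge (0.35 N m of friction): it stays where it is left and must be pushed all the way down; 10 N down on the handle gives about 17 N at the foot
- handle (a point): centre of the cross handle, 195 mm from the pivot: a round wooden bar of 20 mm diameter and 124 mm length, parallel to the pivot pin (own x of the press), crossing the lever's end; the lever itself (12 mm thick) is at the bar's middle, so take the bar 37 mm to either side
- foot (a joint): how far the press's foot is screwed down, m (0 to 0.0105); set before and does not move by pressing. The foot is a steel disc of 44 mm diameter under the lever, 115 mm from the pivot; with the lever level its lower face is 118.5 mm minus this value above the bench
- lower_box: closed wooden box 80 x 54 x 32 mm (own x, y, z) with finger-jointed corners, lying on the press bed, long side across the lever; origin at the centre of its underside; 0.13 kg
- upper_box: the same kind of closed box, 80 x 54 x 32 mm, lying on the bench to the right of the press, next to the pile of plates; origin at the centre of its underside; 0.13 kg
- plate_1: plywood packing plate 70 x 46 x 8 mm (own x, y, z), lowest of a pile of three equal plates lying on the bench to the right of the press; origin at the centre of its underside; 30 g
- plate_2: equal plate, the middle one of the pile
- plate_3: equal plate, the top one of the pile
- glue: small white glue bottle with a pink cap, 25 mm diameter, 77 mm tall, standing loose to the right of box and plates; to be left alone
- finial: turned wooden finial, 38 mm diameter, 86 mm tall, standing loose in front of the lathe; to be left alone

How it is judged:
By the outcome, as a careful person would: the job done as asked, in the order asked, and still so for the second after the job is handed in, while the arm keeps its last pose, push and grip.
It also fails if it takes over 72 s, if anything falls off the work surface, if the arm or the gripper's body presses on something with over 40 N, if the wrist force passes 120 N, or if a joint passes its speed limit or range.

ROBOT

A 6-joint arm with a two-finger parallel gripper is mounted at the origin on a cart in front of the work surface, level with it; the furniture and walls round the work are solid. World frame = base frame: x ahead of the robot, y to its left, z up, the work surface at z = 0. Lengths are in m, angles in rad, forces in N, time in s.
With the tool pointing down it reaches from about 0.3 to 0.775 m from the base axis. Payload 14.6 kg.
Tool frame: the origin (TCP) lies at the very end of the fingers, on their centre line; the grasp point (between the pads) lies 19 mm behind it; z points along the fingers, y is the line along which they close (so a half turn about z gives the same grasp; the last joint's range is limited). The gripper opens to 94 mm and grips with 3 to 60 N. Pads are 16 mm wide; open, the fingers measure 119 mm over their backs; the gripper's body (75 mm by 177 mm) begins 78 mm behind the grasp point.
Start: joints at [-1.247, 0.3, 1.521, -0, 1.321, -0.067], TCP at [0.21, -0.509, 0.205] pointing down, gripper open.
Joint ranges: [-3.03, 3.03], [-0.79, 2.21], [0.23, 2.52], [-1.04, 4.18], [0, 3.07], [-2.55, 2.55]. Speed limits (rad/s): [2.22, 2.22, 2.57, 3.14, 3.14, 3.14].

INTERFACE

Orientations are given as a rotation vector (axis times angle).
In Python, from cell import arm gives the robot as it stands.
- The arm moves only by the shell command python3 -m crank 'ROWS' [OPENING] [FORCE]. ROWS is JSON, a list of rows, each an object of numbers: "tx", "ty", "tz": the shift along the world's x, y, z in units of 25 mm (1.0 is 25 mm); "ax", "ay", "az": the turn, a rotation vector about the world's x, y, z in units of 6 degrees (1.0 is 6 degrees). A call has 1 to 8 rows; each row shifts and turns the commanded pose from where the row before left it; what a row does not reach is not made up. A row lasts 1/10 s, in which the tool goes at most 50 mm and 8.59 degrees, less where a joint would pass 70% of its speed; a pose out of reach is approached as far as the arm can. A call is refused whole if a number of a shift passes 1 or a number of a turn 1, either way. A call with a gripper value outside its range is refused whole. OPENING is the finger opening in mm, from 0 to 94, set as the call begins (- or left out, the last holds). The fingers move at their own pace and stop on an object; FORCE is the grip in N (left out, the last holds). Time passes only in rows, so rows that do not move let the fingers close. It gives the time, the measured TCP pose, the force, the opening and the grip force at its end, in the units of the state.
- arm.read_state(): the state, without advancing time (a new reading comes with each control period).
- arm.camera(name): name is "side" or "top"; returns a dict with "frame" (384x512x3 uint8, red, green, blue), "mtx" (3x3 intrinsics, pixels), "dist" ([k1, k2, p1, p2, k3] as OpenCV has them; the pictures are not rectified), "R" (3x3) and "t" (3): a world point X has camera coordinates R X + t. Camera axes: x right, y down, z forward; pixel columns grow to the right and rows downward; lengths in m; the calibration is good to about 2 mm. A picture is of the moment at which its call begins. There is no depth.
- arm.sign_off(): hands the job in; it is judged then, once.
The state is a dict: "time_s": time; "joints": joint angles; "dq": joint speeds; "effort": joint torques, N m; "ee_pos": TCP position; "tcp_rot": TCP orientation; "contact_force": force on the tool from outside, world axes, zero at the start; "moment": the same for the moment, N m; "opening": finger opening in m; "finger_force": force on a finger pad.
Only numpy, scipy, OpenCV 4.12 (cv2) and the standard library are available. Lean on these libraries where they do the work, as an engineer would, in place of code of your own. Each camera call takes 0.05 s, during which the arm holds its last target. There are 200 camera calls.

## Working session

There is one attempt and no reset: what is moved stays moved. The work goes in short steps, Python scripts to look and compute and a shell command to move; the robot and the scene stay as the last step left them, time stands still between calls to the robot, and variables do not carry over. Pictures are saved under pics/ and viewed, at most 10 in all, crops included, and the job is handed in when it is done.

```bash
ls; mkdir -p pics
python3 - <<'E'
from cell import arm
import cv2,numpy as np,pickle
s=arm.read_state();print({k:np.round(v,3).tolist() for k,v in s.items()})
for n in("side","top"):
    c=arm.camera(n);pickle.dump(c,open(n+".pkl","wb"));cv2.imwrite(f"pics/{n}0.png",c["frame"][:,:,::-1])
    print(n,c["mtx"],c["dist"],-c["R"].T@c["t"],c["R"])
E
```

```text
pics
{'time_s': 0.0, 'joints': [-1.247, 0.3, 1.522, -0.0, 1.321, -0.067], 'dq': [-0.002, -0.0, 0.001, -0.0, -0.001, 0.002], 'effort': [0.002, -53.18, -35.274, 0.071, 0.024, -0.0], 'ee_pos': [0.209, -0.508, 0.205], 'tcp_rot': [-3.081, -0.61, 0.0], 'contact_force': [1.061, 0.243, 0.046], 'moment': [-0.019, -0.004, 0.012], 'finger_force': 0.0, 'opening': 0.094}
side [[485.32393985   0.         249.06035702]
 [  0.         485.32393985 189.75413998]
 [  0.           0.           1.        ]] [-0.02812742  0.          0.          0.          0.        ] [0.01617725 1.0544621  0.882077  ] [[-0.90238801 -0.43067854 -0.01455565]
 [-0.23226564  0.51455539 -0.82540016]
 [ 0.36297182 -0.74145043 -0.56436044]]
top [[479.85432047   0.         256.24324758]
 [  0.         479.85432047 191.9051979 ]
 [  0.           0.           1.        ]] [-0.1997166  0.         0.         0.         0.       ] [0.37940061 0.07210892 1.45893598] [[ 0.01231001 -0.99988858 -0.00844349]
 [-0.99695992 -0.01162336 -0.07704419]
 [ 0.07693746  0.00936624 -0.99699193]]
```

View pics/side0.png

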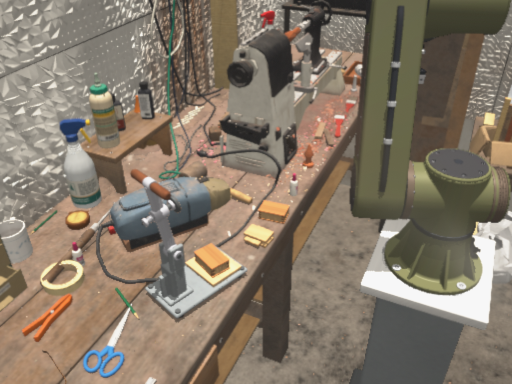

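View pics/top0.png

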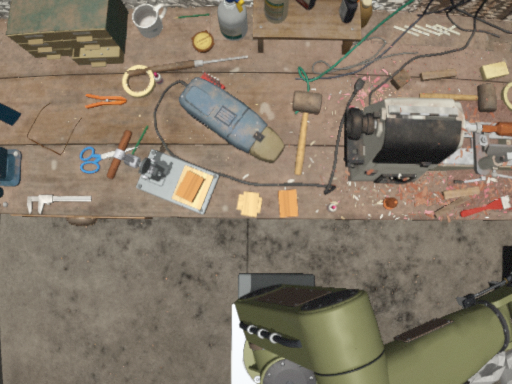

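The side view shows the upright lever with its handle near (152,182) and the box on the bed near (212,260). The top view shows the lower box at (193,187), the plates at (249,204), the loose box at (288,203) and the glue at (332,207).

Run:
```python
import cv2
a=cv2.imread("pics/top0.png")[120:225,80:345];cv2.imwrite("pics/topc.png",cv2.resize(a,None,fx=3,fy=3,interpolation=cv2.INTER_CUBIC))
a=cv2.imread("pics/side0.png")[160:315,110:310];cv2.imwrite("pics/sidec.png",cv2.resize(a,(800,620),interpolation=cv2.INTER_CUBIC)[:600])
```

```text
(no output)
```

View pics/topc.png

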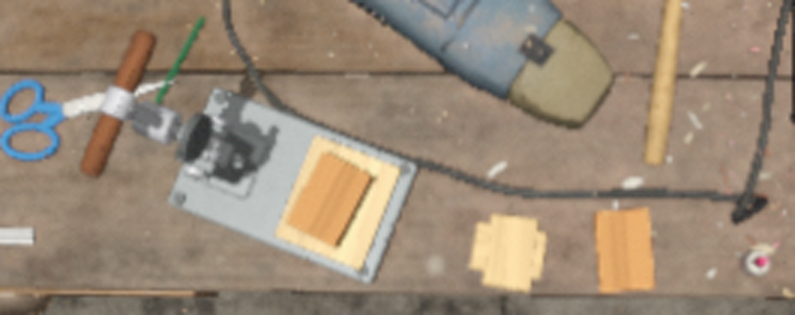

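View pics/sidec.png

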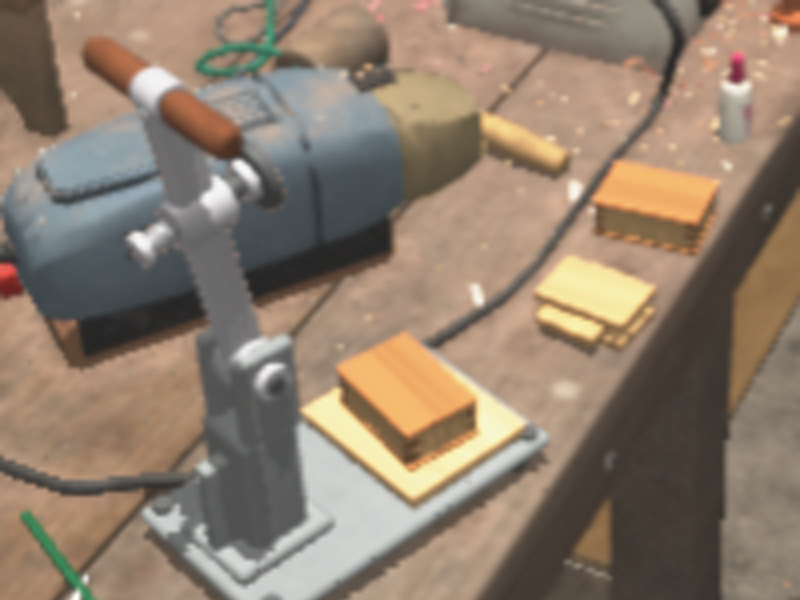

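```bash
cat > h.py <<'E'
import cv2,numpy as np,pickle
def ray(c,p):
    p=np.array(p,float).reshape(-1,1,2)
    u=cv2.undistortPoints(p,c["mtx"],np.array(c["dist"],float)).reshape(-1,2)
    d=np.c_[u,np.ones(len(u))]@c["R"]
    return -c["R"].T@c["t"],d
def plane(c,p,z):
    o,d=ray(c,p);return o+d*((z-o[2])/d[:,2])[:,None]
def proj(c,X):
    return cv2.projectPoints(np.array(X,float).reshape(-1,1,3),cv2.Rodrigues(c["R"])[0],np.array(c["t"],float),c["mtx"],np.array(c["dist"],float))[0].reshape(-1,2)
def tri(cs,ps):
    A=np.zeros((3,3));b=np.zeros(3)
    for c,p in zip(cs,ps):
        o,d=ray(c,p);d=d[0]/np.linalg.norm(d[0]);M=np.eye(3)-np.outer(d,d);A+=M;b+=M@o
    return np.linalg.solve(A,b)
def tc(p): return (np.array(p,float)+.5)/3-.5+[80,120]   # top crop -> px
def sc(p): return (np.array(p,float)+.5)/4-.5+[110,160]
def load(): return [pickle.load(open(n+".pkl","rb")) for n in("side","top")]
E
python3 - <<'E'
from h import *
s,t=load()
def show(n,img,z,lo,hi,x0,y0,x1,y1):
    hsv=cv2.cvtColor(img[y0:y1,x0:x1],cv2.COLOR_RGB2HSV)
    big=cv2.resize(img[y0:y1,x0:x1],None,fx=4,fy=4,interpolation=cv2.INTER_CUBIC)
    m=cv2.inRange(cv2.cvtColor(big,cv2.COLOR_RGB2HSV),lo,hi)
    cs=[c for c in cv2.findContours(m,0,1)[0] if cv2.contourArea(c)>1000]
    for c in cs:
        r=cv2.minAreaRect(c);b=(cv2.boxPoints(r)+.5)/4-.5+[x0,y0]
        P=plane(t,b,z);e1=P[1]-P[0];e2=P[2]-P[1]
        a=lambda e:round(np.degrees(np.arctan2(e[1],e[0])),1)
        print(n,"px",b.mean(0).round(1),"ctr",P[:,:2].mean(0).round(4),"L",np.linalg.norm(e1).round(4),a(e1),np.linalg.norm(e2).round(4),a(e2),cv2.contourArea(c)/16)
f=t["frame"]
print(cv2.cvtColor(f,cv2.COLOR_RGB2HSV)[[187,203,204,175,185],[192,288,249,190,183]])
print("boxZ064",);O=((8,140,150),(17,255,255));Y=((14,60,190),(26,150,255))
show("lower",f,.067,*O,170,160,220,215)
show("upper",f,.032,*O,270,180,305,222)
show("plates",f,.024,*Y,232,185,268,222)
show("bed",f,.035,*Y,160,155,225,215)
base=tc([(213,88),(418,163),(372,283),(170,202)])
P=plane(t,base,.014)[:,:2];print("base",P.round(4),P.mean(0).round(4),[np.linalg.norm(P[i]-P[i-1]).round(4) for i in range(4)])
for n,a,b in[("handle A",(97,45),(145,36)),("handle B",(228,143),(92,170)),("pin?",(265,378),(197,137))]: print(n,tri([s,t],[sc(a),tc(b)]).round(4))
E
```

```text
[[ 15 135 216]
 [ 15 137 222]
 [ 20  85 252]
 [ 16 135 231]
 [ 16 135 231]]
boxZ064
plates px [248.9 203.4] ctr [0.4554 0.1072] L 0.075 -7.7 0.0736 -97.9 509.78125
bed px [192.1 187.1] ctr [0.5017 0.2777] L 0.1099 -20.6 0.0939 -111.2 1081.21875
base [[0.6198 0.4128]
 [0.5441 0.1994]
 [0.4221 0.2437]
 [0.5017 0.4538]] [0.5219 0.3274] [np.float64(0.125), np.float64(0.2264), np.float64(0.1298), np.float64(0.2247)]
handle A [0.6061 0.391  0.3499]
handle B [0.4989 0.4316 0.3447]
pin? [0.5415 0.39   0.1452]
```

Run:
```python
from h import *
s,t=load()
f=t["frame"]
for n,z,(x0,y0,x1,y1) in(("lower",.067,(170,160,220,215)),("upper",.032,(270,180,305,222))):
    big=cv2.resize(f[y0:y1,x0:x1],None,fx=4,fy=4,interpolation=cv2.INTER_CUBIC)
    m=cv2.inRange(cv2.cvtColor(big,cv2.COLOR_RGB2HSV),(8,115,195),(19,255,255))
    m=cv2.morphologyEx(m,cv2.MORPH_CLOSE,np.ones((5,5)))
    c=max(cv2.findContours(m,0,1)[0],key=cv2.contourArea)
    b=(cv2.boxPoints(cv2.minAreaRect(c))+.5)/4-.5+[x0,y0]
    P=plane(t,b,z)[:,:2];e1=P[1]-P[0];e2=P[2]-P[1];a=lambda e:np.degrees(np.arctan2(e[1],e[0])).round(1)
    print(n,P.mean(0).round(4),np.linalg.norm(e1).round(4),a(e1),np.linalg.norm(e2).round(4),a(e2))
A=cv2.resize(f[145:185,105:175],None,fx=8,fy=8,interpolation=cv2.INTER_CUBIC)   # 560x320
B=cv2.resize(s["frame"][190:240,135:190],None,fx=5,fy=5,interpolation=cv2.INTER_CUBIC) #275x250
C=cv2.resize(f[185:225,235:305],None,fx=8,fy=8,interpolation=cv2.INTER_CUBIC)[:260]
D=np.zeros((580,800,3),np.uint8);D[:320,:560]=A;D[325:575,525:800]=B;D[325:325+255,:520]=C[:255,:520]
cv2.imwrite("pics/z.png",D[:,:,::-1])
```

```text
lower [0.5028 0.2817] 0.0791 -25.1 0.0534 -115.5
upper [ 0.4574 -0.0084] 0.0546 -84.4 0.0803 -174.7
```

View pics/z.png

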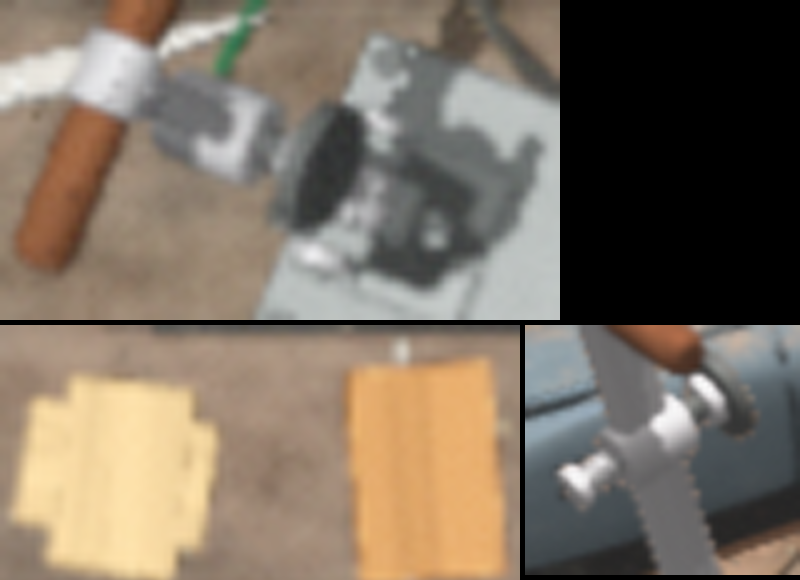

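Run:
```python
from h import *
s,t=load()
bed=np.array([.5017,.2777]);a=np.radians(69.4);ey=np.array([np.cos(a),np.sin(a)]);ex=np.array([ey[1],-ey[0]])
piv=bed+.115*ey
def own(P):d=P[:2]-piv;return np.round([d@ex*1e3,d@ey*1e3,P[2]*1e3-152.5],1)
A=lambda p:np.array([105+(p[0]+.5)/8-.5,145+(p[1]+.5)/8-.5])
B=lambda p:np.array([135+(p[0]-525+.5)/5-.5,190+(p[1]-325+.5)/5-.5])
h=tri([s,t],[(sc((97,45))+sc((228,143)))/2,(tc((145,36))+tc((92,170)))/2]);print("handle",own(h))
d=tri([s,t],[B((725,393)),A((330,155))]);print("disc tri",own(d))
for z in(.26,.267,.274):print("disc top z",z,own(plane(t,A((330,155))[None],z)[0]))
# handle by top only at z .3475
H=(tc((145,36))+tc((92,170)))/2
print("handle top",own(plane(t,H[None],.3465)[0]))
# screw head tri? rim ends
for p in [(348,108),(300,220),(362,140),(285,200)]: print(p,own(plane(t,A(p)[None],.267)[0]))
# plate edges
C=lambda p:np.array([235+(p[0]+.5)/8-.5,185+(p[1]-325+.5)/8-.5])
for n,z,q in(("top",.024,[(72,376),(195,390),(176,578),(47,565)]),("mid",.016,[(32,398),(218,425),(200,552),(12,522)])):
    P=plane(t,[C(p) for p in q],z)[:,:2];print(n,P.mean(0).round(4),[(np.linalg.norm(P[i]-P[i-1]).round(4),np.degrees(np.arctan2(*(P[i]-P[i-1])[::-1])).round(1)) for i in range(4)])
```

```text
handle [  0.2  27.6 193.9]
disc tri [  3.1 -23.1 117. ]
disc top z 0.26 [  5.  -18.7 107.5]
disc top z 0.267 [  4.7 -20.7 114.5]
disc top z 0.274 [  4.4 -22.6 121.5]
handle top [  0.4  27.7 194. ]
(348, 108) [ 20.7 -20.3 114.5]
(300, 220) [-18.  -19.6 114.5]
(362, 140) [ 12.8 -28.5 114.5]
(285, 200) [-13.8 -12.5 114.5]
top [0.4549 0.1042] [(np.float64(0.0715), np.float64(-6.7)), (np.float64(0.0464), np.float64(-95.8)), (np.float64(0.0708), np.float64(174.9)), (np.float64(0.0485), np.float64(85.0))]
mid [0.4563 0.1071] [(np.float64(0.0474), np.float64(-8.3)), (np.float64(0.0709), np.float64(-97.6)), (np.float64(0.0483), np.float64(172.6)), (np.float64(0.0716), np.float64(81.6))]
```

```bash
python3 -m crank '[{"ty":1,"tx":0.3,"az":0.65},{"ty":1,"tx":0.3,"az":0.65},{"ty":1,"tx":0.3,"az":0.65},{"ty":1,"tx":0.3,"az":0.65},{"ty":1,"tx":0.3,"az":0.65},{"ty":1,"tx":0.3,"az":0.65},{"ty":1,"tx":0.3,"az":0.65},{"ty":1,"tx":0.3,"az":0.65}]' 94
python3 -m crank '[{"ty":1,"tx":0.2,"az":0.65},{"ty":1,"tx":0.2,"az":0.65},{"ty":1,"tx":0.2,"az":0.65},{"ty":1,"tx":0.2,"az":0.65},{"ty":1,"tx":0.2,"az":0.65},{"ty":1,"tx":0.2,"az":0.65},{"ty":1,"tx":0.2,"az":0.65},{"ty":1,"tx":0.2,"az":0.65}]'
python3 -m crank '[{"ty":1,"tx":0.9},{"ty":1,"tx":0.9},{"ty":1,"tx":0.9},{"ty":1,"tx":0.9},{"tx":0.9},{"tx":0.9},{"tx":0.5},{}]'
```

```text
invalid input
invalid input
invalid input
```

```bash
python3 -m crank '[{"tx":0.3,"ty":1,"tz":0,"ax":0,"ay":0,"az":0.65},{"tx":0.3,"ty":1,"tz":0,"ax":0,"ay":0,"az":0.65},{"tx":0.3,"ty":1,"tz":0,"ax":0,"ay":0,"az":0.65},{"tx":0.3,"ty":1,"tz":0,"ax":0,"ay":0,"az":0.65},{"tx":0.3,"ty":1,"tz":0,"ax":0,"ay":0,"az":0.65},{"tx":0.3,"ty":1,"tz":0,"ax":0,"ay":0,"az":0.65},{"tx":0.3,"ty":1,"tz":0,"ax":0,"ay":0,"az":0.65}]' 94 &&
python3 -m crank '[{"tx":0.2,"ty":1,"tz":0,"ax":0,"ay":0,"az":0.65},{"tx":0.2,"ty":1,"tz":0,"ax":0,"ay":0,"az":0.65},{"tx":0.2,"ty":1,"tz":0,"ax":0,"ay":0,"az":0.65},{"tx":0.2,"ty":1,"tz":0,"ax":0,"ay":0,"az":0.65},{"tx":0.2,"ty":1,"tz":0,"ax":0,"ay":0,"az":0.65},{"tx":0.2,"ty":1,"tz":0,"ax":0,"ay":0,"az":0.65},{"tx":0.2,"ty":1,"tz":0,"ax":0,"ay":0,"az":0.65},{"tx":0.2,"ty":1,"tz":0,"ax":0,"ay":0,"az":0.65}]' &&
python3 -m crank '[{"tx":0.9,"ty":1,"tz":0,"ax":0,"ay":0,"az":0},{"tx":0.9,"ty":1,"tz":0,"ax":0,"ay":0,"az":0},{"tx":0.9,"ty":1,"tz":0,"ax":0,"ay":0,"az":0},{"tx":0.9,"ty":1,"tz":0,"ax":0,"ay":0,"az":0},{"tx":0.9,"ty":0,"tz":0,"ax":0,"ay":0,"az":0},{"tx":0.9,"ty":0,"tz":0,"ax":0,"ay":0,"az":0},{"tx":0.5,"ty":0,"tz":0,"ax":0,"ay":0,"az":0},{"tx":0,"ty":0,"tz":0,"ax":0,"ay":0,"az":0}]'
```

```text
time_s: 0.9
ee_pos: [0.2696, -0.3074, 0.2053]
tcp_rot: [-2.802, -1.42, 0.0]
contact_force: [0.4, -0.1, -0.5]
opening: 0.0942
finger_force: 0.0
time_s: 1.7
ee_pos: [0.3094, -0.1075, 0.2054]
tcp_rot: [-2.317, -2.121, 0.0]
contact_force: [1.0, -0.2, 0.1]
opening: 0.0938
finger_force: 0.0
time_s: 2.5
ee_pos: [0.4576, -0.0084, 0.2048]
tcp_rot: [-2.319, -2.118, 0.001]
contact_force: [0.3, -0.6, -0.1]
opening: 0.0941
finger_force: 0.0
```

```bash
python3 -m crank '[{"tx":0,"ty":0,"tz":-1,"ax":0,"ay":0,"az":0},{"tx":0,"ty":0,"tz":-1,"ax":0,"ay":0,"az":0},{"tx":0,"ty":0,"tz":-1,"ax":0,"ay":0,"az":0},{"tx":0,"ty":0,"tz":-1,"ax":0,"ay":0,"az":0},{"tx":0,"ty":0,"tz":-1,"ax":0,"ay":0,"az":0},{"tx":0,"ty":0,"tz":-1,"ax":0,"ay":0,"az":0},{"tx":0,"ty":0,"tz":-1,"ax":0,"ay":0,"az":0},{"tx":0,"ty":0,"tz":-0.9,"ax":0,"ay":0,"az":0}]' &&
python3 -m crank '[{"tx":0,"ty":0,"tz":0,"ax":0,"ay":0,"az":0},{"tx":0,"ty":0,"tz":0,"ax":0,"ay":0,"az":0},{"tx":0,"ty":0,"tz":0,"ax":0,"ay":0,"az":0},{"tx":0,"ty":0,"tz":0,"ax":0,"ay":0,"az":0},{"tx":0,"ty":0,"tz":0,"ax":0,"ay":0,"az":0}]' 70 20
```

```text
time_s: 3.3
ee_pos: [0.4561, -0.0086, 0.007]
tcp_rot: [-2.32, -2.118, 0.0]
contact_force: [0.7, -0.4, 0.1]
opening: 0.0938
finger_force: 0.0
time_s: 3.8
ee_pos: [0.4573, -0.0086, 0.0086]
tcp_rot: [2.32, 2.118, 0.001]
contact_force: [-0.9, -0.7, -0.9]
opening: 0.0834
finger_force: 19.1
```

```bash
python3 -m crank '[{"tx":0,"ty":0,"tz":0.5,"ax":0,"ay":0,"az":0},{"tx":0,"ty":0,"tz":1,"ax":0,"ay":0,"az":0},{"tx":0,"ty":0,"tz":1,"ax":0,"ay":0,"az":0},{"tx":0,"ty":0,"tz":1,"ax":0,"ay":0,"az":0},{"tx":0,"ty":0,"tz":1,"ax":0,"ay":0,"az":0},{"tx":0,"ty":0,"tz":0.5,"ax":0,"ay":0,"az":0},{"tx":0,"ty":0,"tz":0,"ax":0,"ay":0,"az":0}]' &&
python3 -c "
from cell import arm;import cv2;from h import *
c=arm.camera('side');p=proj(c,[arm.read_state()['ee_pos']])[0].astype(int);print(p)
x,y=max(p[0]-60,0),max(p[1]-60,0);cv2.imwrite('pics/lift.png',cv2.resize(c['frame'][y:y+110,x:x+140,::-1],None,fx=4,fy=4))"
```

```text
time_s: 4.5
ee_pos: [0.4577, -0.0086, 0.1347]
tcp_rot: [2.318, 2.117, 0.003]
contact_force: [-0.8, -0.6, -2.0]
opening: 0.083
finger_force: 19.1
[274 178]
```

View pics/lift.png

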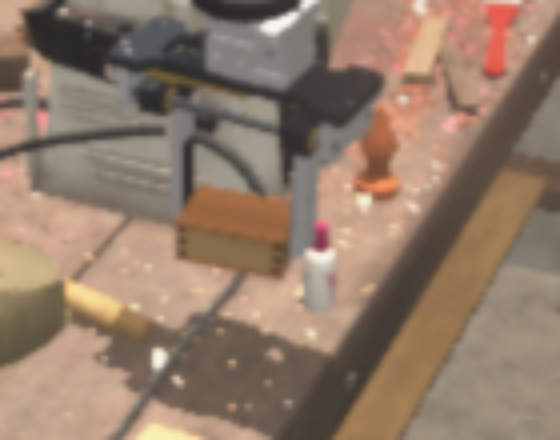

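The side view shows the box held level between the fingers at about crop (235,230), clear of the bench, with the glue untouched.

```bash
python3 -m crank '[{"tx":0.15,"ty":0.97,"tz":0,"ax":0,"ay":0,"az":-0.28},{"tx":0.15,"ty":0.97,"tz":0,"ax":0,"ay":0,"az":-0.28},{"tx":0.15,"ty":0.97,"tz":0,"ax":0,"ay":0,"az":-0.28},{"tx":0.15,"ty":0.97,"tz":0,"ax":0,"ay":0,"az":-0.28},{"tx":0.15,"ty":0.97,"tz":0,"ax":0,"ay":0,"az":-0.28},{"tx":0.15,"ty":0.97,"tz":0,"ax":0,"ay":0,"az":-0.28},{"tx":0.15,"ty":0.97,"tz":0,"ax":0,"ay":0,"az":-0.28},{"tx":0.15,"ty":0.97,"tz":0,"ax":0,"ay":0,"az":-0.28}]' &&
python3 -m crank '[{"tx":0.15,"ty":0.97,"tz":0,"ax":0,"ay":0,"az":-0.27},{"tx":0.15,"ty":0.97,"tz":0,"ax":0,"ay":0,"az":-0.27},{"tx":0.15,"ty":0.97,"tz":0,"ax":0,"ay":0,"az":-0.27},{"tx":0.15,"ty":0.97,"tz":0,"ax":0,"ay":0,"az":-0.27},{"tx":0,"ty":0,"tz":0,"ax":0,"ay":0,"az":0},{"tx":0,"ty":0,"tz":0,"ax":0,"ay":0,"az":0}]'
python3 - <<'E'
from cell import arm;import cv2;from h import *
c=arm.camera('side');cv2.imwrite('pics/over.png',c['frame'][130:300,100:300,::-1])
c=arm.camera('top');cv2.imwrite('pics/overt.png',c['frame'][130:300,100:300,::-1])
print(arm.read_state()['joints'])
E
```

```text
time_s: 5.35
ee_pos: [0.4864, 0.1863, 0.1313]
tcp_rot: [-2.552, -1.83, 0.004]
contact_force: [-0.1, -1.5, -1.9]
opening: 0.083
finger_force: 19.1
time_s: 5.95
ee_pos: [0.5014, 0.2822, 0.1313]
tcp_rot: [-2.65, -1.686, 0.004]
contact_force: [-0.6, -0.8, -1.7]
opening: 0.083
finger_force: 19.1
[ 4.47969404e-01  4.24492027e-01  1.52889787e+00 -1.21287086e-04
  1.18972683e+00  8.86672640e-01]
```

```bash
python3 -m crank '[{"tx":0.05,"ty":-0.02,"tz":-0.6,"ax":0,"ay":0,"az":0},{"tx":0,"ty":0,"tz":-0.6,"ax":0,"ay":0,"az":0},{"tx":0,"ty":0,"tz":-0.6,"ax":0,"ay":0,"az":0},{"tx":0,"ty":0,"tz":-0.3,"ax":0,"ay":0,"az":0},{"tx":0,"ty":0,"tz":-0.05,"ax":0,"ay":0,"az":0},{"tx":0,"ty":0,"tz":-0.05,"ax":0,"ay":0,"az":0},{"tx":0,"ty":0,"tz":0,"ax":0,"ay":0,"az":0}]' && python3 -m crank '[{"tx":0,"ty":0,"tz":-0.04,"ax":0,"ay":0,"az":0},{"tx":0,"ty":0,"tz":0,"ax":0,"ay":0,"az":0}]' && python3 -m crank '[{"tx":0,"ty":0,"tz":-0.04,"ax":0,"ay":0,"az":0},{"tx":0,"ty":0,"tz":0,"ax":0,"ay":0,"az":0}]'
```

```text
time_s: 6.75
ee_pos: [0.5035, 0.2821, 0.0783]
tcp_rot: [2.651, 1.685, 0.001]
contact_force: [0.1, -0.4, -1.9]
opening: 0.0835
finger_force: 19.1
time_s: 6.95
ee_pos: [0.5034, 0.2821, 0.0772]
tcp_rot: [2.651, 1.685, 0.001]
contact_force: [-0.1, -0.5, -0.6]
opening: 0.083
finger_force: 19.1
time_s: 7.15
ee_pos: [0.5032, 0.282, 0.0759]
tcp_rot: [-2.651, -1.685, 0.0]
contact_force: [-0.0, 0.2, -1.5]
opening: 0.0831
finger_force: 19.1
```

```bash
python3 -m crank '[{"tx":0,"ty":0,"tz":-0.04,"ax":0,"ay":0,"az":0},{"tx":0,"ty":0,"tz":0,"ax":0,"ay":0,"az":0}]' && python3 -m crank '[{"tx":0,"ty":0,"tz":-0.04,"ax":0,"ay":0,"az":0},{"tx":0,"ty":0,"tz":0,"ax":0,"ay":0,"az":0}]'
```

```text
time_s: 7.35
ee_pos: [0.5033, 0.282, 0.075]
tcp_rot: [-2.651, -1.685, -0.0]
contact_force: [-0.6, 0.4, -0.9]
opening: 0.083
finger_force: 19.1
time_s: 7.55
ee_pos: [0.5034, 0.2821, 0.0749]
tcp_rot: [-2.652, -1.685, -0.001]
contact_force: [-2.9, -2.2, 8.7]
opening: 0.0836
finger_force: 19.2
```

```bash
python3 -m crank '[{"tx":0,"ty":0,"tz":0,"ax":0,"ay":0,"az":0},{"tx":0,"ty":0,"tz":0,"ax":0,"ay":0,"az":0},{"tx":0,"ty":0,"tz":0,"ax":0,"ay":0,"az":0},{"tx":0,"ty":0,"tz":0.3,"ax":0,"ay":0,"az":0},{"tx":0,"ty":0,"tz":0.8,"ax":0,"ay":0,"az":0},{"tx":0,"ty":0,"tz":1,"ax":0,"ay":0,"az":0},{"tx":0,"ty":0,"tz":0.9,"ax":0,"ay":0,"az":0}]' 94 &&
python3 -m crank '[{"tx":-0.25,"ty":-0.89,"tz":0,"ax":0,"ay":0,"az":0.4},{"tx":-0.25,"ty":-0.89,"tz":0,"ax":0,"ay":0,"az":0.4},{"tx":-0.25,"ty":-0.89,"tz":0,"ax":0,"ay":0,"az":0.4},{"tx":-0.25,"ty":-0.89,"tz":0,"ax":0,"ay":0,"az":0.4},{"tx":-0.25,"ty":-0.89,"tz":0,"ax":0,"ay":0,"az":0.4},{"tx":-0.25,"ty":-0.89,"tz":0,"ax":0,"ay":0,"az":0.4},{"tx":-0.25,"ty":-0.89,"tz":0,"ax":0,"ay":0,"az":0.4},{"tx":-0.2,"ty":-0.89,"tz":0,"ax":0,"ay":0,"az":0.43}]'
python3 - <<'E'
from cell import arm;from h import *
c=arm.camera('side');A=cv2.resize(c['frame'][200:300,140:290],None,fx=5,fy=5,interpolation=cv2.INTER_CUBIC)
c2=arm.camera('top');pickle.dump(c2,open('top1.pkl','wb'));pickle.dump(c,open('side1.pkl','wb'))
B=cv2.resize(c2['frame'][160:220,160:260],None,fx=5,fy=5,interpolation=cv2.INTER_CUBIC)[:, :500]
D=np.zeros((600,800,3),np.uint8);D[:300,:500]=B;D[300:600,:750]=A[50:350];cv2.imwrite('pics/st1.png',D[:,:,::-1])
E
```

```text
time_s: 8.25
ee_pos: [0.5033, 0.282, 0.1505]
tcp_rot: [2.651, 1.685, 0.001]
contact_force: [-0.1, 0.3, 0.5]
opening: 0.0939
finger_force: 0.0
time_s: 9.05
ee_pos: [0.4542, 0.1031, 0.1495]
tcp_rot: [2.328, 2.109, 0.001]
contact_force: [0.3, -0.1, -0.2]
opening: 0.0941
finger_force: 0.0
```

View pics/st1.png

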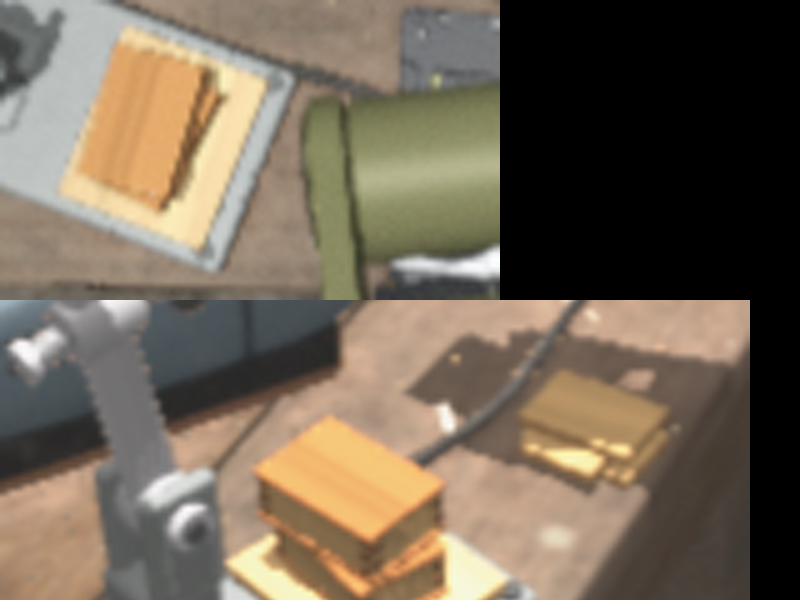

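The box was set about 10° askew on the lower one (top face centred at crop (145,120)), because I misread the sign of its yaw. I'll measure it and correct it.

```bash
cat >> h.py <<'E'
def boxrect(c,z,win,lo=(8,115,195),hi=(19,255,255)):
    x0,y0,x1,y1=win
    big=cv2.resize(c["frame"][y0:y1,x0:x1],None,fx=4,fy=4,interpolation=cv2.INTER_CUBIC)
    m=cv2.inRange(cv2.cvtColor(big,cv2.COLOR_RGB2HSV),lo,hi);m=cv2.morphologyEx(m,cv2.MORPH_OPEN,np.ones((9,9)));m=cv2.morphologyEx(m,cv2.MORPH_CLOSE,np.ones((9,9)))
    k=max(cv2.findContours(m,0,1)[0],key=cv2.contourArea)
    b=(cv2.boxPoints(cv2.minAreaRect(k))+.5)/4-.5+[x0,y0]
    P=plane(c,b,z)[:,:2];e=[P[1]-P[0],P[2]-P[1]];l=[np.linalg.norm(v).round(4) for v in e]
    L=e[int(np.argmax(l))];yaw=(np.degrees(np.arctan2(L[1],L[0]))+90)%180-90
    return P.mean(0).round(4),l,yaw.round(1),b.round(1).tolist()
E
python3 - <<'E'
from h import *
s,t=load();t1=pickle.load(open("top1.pkl","rb"))
for lo in((8,115,195),(8,115,180),(8,115,205)):
    print("low0",boxrect(t,.067,(170,160,220,215),lo)[:3],"up",boxrect(t1,.099,(170,160,220,215),lo)[:3])
E
```

```text
low0 (array([0.5027, 0.2818]), [np.float64(0.0791), np.float64(0.0529)], np.float64(-26.0)) up (array([0.5038, 0.2818]), [np.float64(0.0841), np.float64(0.0532)], np.float64(-15.8))
low0 (array([0.5027, 0.2816]), [np.float64(0.0791), np.float64(0.0533)], np.float64(-26.0)) up (array([0.5038, 0.2815]), [np.float64(0.0841), np.float64(0.0537)], np.float64(-15.8))
low0 (array([0.5028, 0.2821]), [np.float64(0.079), np.float64(0.0524)], np.float64(-26.0)) up (array([0.5038, 0.2821]), [np.float64(0.0841), np.float64(0.0528)], np.float64(-15.2))
```

```bash
python3 -m crank '[{"tx":0.25,"ty":0.9,"tz":0,"ax":0,"ay":0,"az":-0.2},{"tx":0.25,"ty":0.9,"tz":0,"ax":0,"ay":0,"az":-0.2},{"tx":0.25,"ty":0.9,"tz":0,"ax":0,"ay":0,"az":-0.2},{"tx":0.25,"ty":0.9,"tz":0,"ax":0,"ay":0,"az":-0.2},{"tx":0.25,"ty":0.9,"tz":0,"ax":0,"ay":0,"az":-0.2},{"tx":0.25,"ty":0.9,"tz":0,"ax":0,"ay":0,"az":-0.2},{"tx":0.25,"ty":0.9,"tz":0,"ax":0,"ay":0,"az":-0.2},{"tx":0.22,"ty":0.86,"tz":0,"ax":0,"ay":0,"az":-0.16}]' &&
python3 -m crank '[{"tx":0,"ty":0,"tz":0,"ax":0,"ay":0,"az":0},{"tx":0,"ty":0,"tz":-0.7,"ax":0,"ay":0,"az":0},{"tx":0,"ty":0,"tz":-0.7,"ax":0,"ay":0,"az":0},{"tx":0,"ty":0,"tz":-0.7,"ax":0,"ay":0,"az":0},{"tx":0,"ty":0,"tz":-0.7,"ax":0,"ay":0,"az":0},{"tx":0,"ty":0,"tz":-0.1,"ax":0,"ay":0,"az":0},{"tx":0,"ty":0,"tz":0,"ax":0,"ay":0,"az":0}]' && python3 -m crank '[{"tx":0,"ty":0,"tz":0,"ax":0,"ay":0,"az":0},{"tx":0,"ty":0,"tz":0,"ax":0,"ay":0,"az":0},{"tx":0,"ty":0,"tz":0,"ax":0,"ay":0,"az":0},{"tx":0,"ty":0,"tz":0,"ax":0,"ay":0,"az":0}]' 70 20
```

```text
time_s: 9.95
ee_pos: [0.5039, 0.2849, 0.1492]
tcp_rot: [-2.496, -1.908, -0.001]
contact_force: [-0.5, -1.0, -0.4]
opening: 0.0939
finger_force: 0.0
time_s: 10.65
ee_pos: [0.5037, 0.2829, 0.0767]
tcp_rot: [-2.494, -1.91, 0.001]
contact_force: [0.9, 0.8, -0.2]
opening: 0.0941
finger_force: 0.0
time_s: 11.05
ee_pos: [0.5041, 0.2831, 0.0774]
tcp_rot: [2.494, 1.91, 0.002]
contact_force: [-1.9, -0.4, 5.8]
opening: 0.0804
finger_force: 20.0
```

```bash
python3 -m crank '[{"tx":0,"ty":0,"tz":0.25,"ax":0,"ay":0,"az":0},{"tx":0,"ty":0,"tz":0,"ax":0,"ay":0,"az":0},{"tx":-0.03,"ty":0,"tz":0,"ax":0,"ay":0,"az":-0.88},{"tx":0,"ty":0,"tz":0,"ax":0,"ay":0,"az":-0.88},{"tx":0,"ty":0,"tz":-0.1,"ax":0,"ay":0,"az":0},{"tx":0,"ty":0,"tz":-0.1,"ax":0,"ay":0,"az":0},{"tx":0,"ty":0,"tz":-0.03,"ax":0,"ay":0,"az":0},{"tx":0,"ty":0,"tz":0,"ax":0,"ay":0,"az":0}]' && python3 -m crank '[{"tx":0,"ty":0,"tz":-0.04,"ax":0,"ay":0,"az":0},{"tx":0,"ty":0,"tz":0,"ax":0,"ay":0,"az":0}]'
```

```text
time_s: 11.85
ee_pos: [0.503, 0.283, 0.0773]
tcp_rot: [-2.657, -1.676, -0.0]
contact_force: [-2.8, -0.6, 5.0]
opening: 0.0798
finger_force: 20.0
time_s: 12.05
ee_pos: [0.503, 0.283, 0.0773]
tcp_rot: [-2.657, -1.676, -0.001]
contact_force: [-7.1, -3.6, 16.5]
opening: 0.0796
finger_force: 20.0
```

```bash
python3 -m crank '[{"tx":0,"ty":0,"tz":0.03,"ax":0,"ay":0,"az":0},{"tx":0,"ty":0,"tz":0,"ax":0,"ay":0,"az":0},{"tx":0,"ty":0,"tz":0,"ax":0,"ay":0,"az":0},{"tx":0,"ty":0,"tz":0.3,"ax":0,"ay":0,"az":0},{"tx":0,"ty":0,"tz":0.8,"ax":0,"ay":0,"az":0},{"tx":0,"ty":0,"tz":1,"ax":0,"ay":0,"az":0},{"tx":0,"ty":0,"tz":0.8,"ax":0,"ay":0,"az":0}]' 94 &&
python3 -m crank '[{"tx":-0.25,"ty":-0.89,"tz":0,"ax":0,"ay":0,"az":0.4},{"tx":-0.25,"ty":-0.89,"tz":0,"ax":0,"ay":0,"az":0.4},{"tx":-0.25,"ty":-0.89,"tz":0,"ax":0,"ay":0,"az":0.4},{"tx":-0.25,"ty":-0.89,"tz":0,"ax":0,"ay":0,"az":0.4},{"tx":-0.25,"ty":-0.89,"tz":0,"ax":0,"ay":0,"az":0.4},{"tx":-0.25,"ty":-0.89,"tz":0,"ax":0,"ay":0,"az":0.4},{"tx":-0.25,"ty":-0.89,"tz":0,"ax":0,"ay":0,"az":0.4},{"tx":-0.18,"ty":-0.92,"tz":0,"ax":0,"ay":0,"az":0.5}]' && python3 -m crank '[{"tx":0,"ty":0,"tz":0,"ax":0,"ay":0,"az":0}]'
python3 - <<'E'
from cell import arm;from h import *
c=arm.camera('side')
c2=arm.camera('top');pickle.dump(c2,open('top2.pkl','wb'));pickle.dump(c,open('side2.pkl','wb'))
print(boxrect(c2,.099,(170,160,220,215)))
A=cv2.resize(c['frame'][200:300,140:290],None,fx=5,fy=5,interpolation=cv2.INTER_CUBIC)
B=cv2.resize(c2['frame'][160:220,160:260],None,fx=5,fy=5,interpolation=cv2.INTER_CUBIC)
D=np.zeros((600,800,3),np.uint8);D[:300,:500]=B;D[300:600,:750]=A[50:350];cv2.imwrite('pics/st2.png',D[:,:,::-1])
E
```

```text
time_s: 12.75
ee_pos: [0.5032, 0.2831, 0.151]
tcp_rot: [2.659, 1.673, 0.001]
contact_force: [-0.4, 0.2, 0.2]
opening: 0.0939
finger_force: 0.0
time_s: 13.55
ee_pos: [0.4544, 0.1034, 0.1497]
tcp_rot: [2.33, 2.107, 0.001]
contact_force: [0.7, -0.4, -0.4]
opening: 0.094
finger_force: 0.0
time_s: 13.65
ee_pos: [0.4545, 0.1026, 0.1497]
tcp_rot: [2.332, 2.104, 0.0]
contact_force: [-0.2, -0.1, 0.3]
opening: 0.0939
finger_force: 0.0
(array([0.5049, 0.2814]), [np.float64(0.0824), np.float64(0.0527)], np.float64(-24.9), [[173.2, 192.9], [185.8, 167.1], [202.1, 175.1], [189.5, 200.9]])
```

View pics/st2.png

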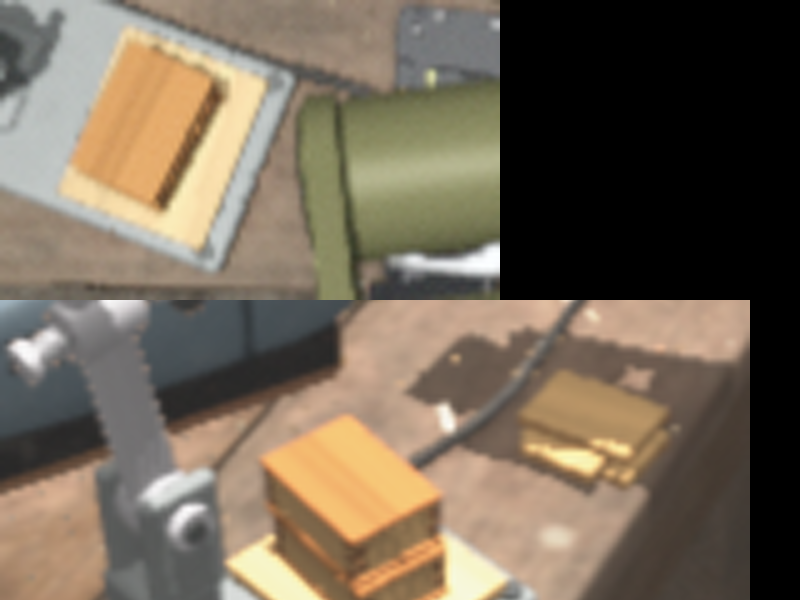

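Now square in yaw (top face centre at crop (147,122)), but a strip of the lower box shows near (400,565) in the side half, so I'll quantify the offset with the side camera too.

Run:
```python
from h import *
s,t=load();s2=pickle.load(open("side2.pkl","rb"));t2=pickle.load(open("top2.pkl","rb"))
f=cv2.cvtColor(s["frame"],cv2.COLOR_RGB2HSV)
print(f[[255,254,268,270],[208,218,200,222]]); g=cv2.cvtColor(s2["frame"],cv2.COLOR_RGB2HSV); print(g[[246,240,258,262],[210,215,198,222]])
def quad(c,z,win,v):
    x0,y0,x1,y1=win
    big=cv2.resize(c["frame"][y0:y1,x0:x1],None,fx=4,fy=4,interpolation=cv2.INTER_CUBIC)
    m=cv2.inRange(cv2.cvtColor(big,cv2.COLOR_RGB2HSV),(8,110,v),(19,255,255));m=cv2.morphologyEx(m,cv2.MORPH_OPEN,np.ones((9,9)))
    k=max(cv2.findContours(m,0,1)[0],key=cv2.contourArea)
    # rectify the contour to the plane, then fit
    P=plane(c,(k.reshape(-1,2)+.5)/4-.5+[x0,y0],z)[:,:2]
    r=cv2.minAreaRect((P*1e4).astype(np.float32));b=cv2.boxPoints(r)/1e4
    e=[b[1]-b[0],b[2]-b[1]];l=[np.linalg.norm(v) for v in e];L=e[int(np.argmax(l))]
    return b.mean(0).round(4),np.round(l,4),((np.degrees(np.arctan2(L[1],L[0]))+90)%180-90).round(1)
for v in(190,205,215):
    print(v,"side low0",quad(s,.067,(180,225,245,290),v),"side up2",quad(s2,.099,(180,225,245,290),v))
    print(v,"top low0",quad(t,.067,(170,160,220,215),v),"top up2",quad(t2,.099,(170,160,220,215),v))
```

```text
[[ 17 139 244]
 [ 16 142 242]
 [ 27  63 247]
 [ 14 131 165]]
[[ 16 139 244]
 [ 19 133 246]
 [ 16 110 118]
 [ 14 148 235]]
190 side low0 (array([0.5024, 0.283 ], dtype=float32), array([0.0819, 0.0554], dtype=float32), np.float32(-26.0)) side up2 (array([0.5048, 0.2821], dtype=float32), array([0.0821, 0.0562], dtype=float32), np.float32(-25.1))
190 top low0 (array([0.5028, 0.2821], dtype=float32), array([0.0797, 0.0536], dtype=float32), np.float32(-26.1)) top up2 (array([0.5048, 0.2814], dtype=float32), array([0.0829, 0.0533], dtype=float32), np.float32(-24.9))
205 side low0 (array([0.5026, 0.2831], dtype=float32), array([0.0814, 0.0544], dtype=float32), np.float32(-27.1)) side up2 (array([0.5052, 0.2818], dtype=float32), array([0.0817, 0.0553], dtype=float32), np.float32(-25.8))
205 top low0 (array([0.5029, 0.2824], dtype=float32), array([0.0797, 0.0529], dtype=float32), np.float32(-26.3)) top up2 (array([0.5048, 0.2818], dtype=float32), array([0.0825, 0.0527], dtype=float32), np.float32(-24.9))
215 side low0 (array([0.5025, 0.2829], dtype=float32), array([0.0806, 0.0539], dtype=float32), np.float32(-27.1)) side up2 (array([0.5052, 0.2815], dtype=float32), array([0.0812, 0.055 ], dtype=float32), np.float32(-25.6))
215 top low0 (array([0.5029, 0.2826], dtype=float32), array([0.0793, 0.0525], dtype=float32), np.float32(-26.0)) top up2 (array([0.5046, 0.2821], dtype=float32), array([0.0815, 0.0523], dtype=float32), np.float32(-24.9))
```

```bash
python3 -m crank '[{"tx":0.25,"ty":0.9,"tz":0,"ax":0,"ay":0,"az":-0.4},{"tx":0.25,"ty":0.9,"tz":0,"ax":0,"ay":0,"az":-0.4},{"tx":0.25,"ty":0.9,"tz":0,"ax":0,"ay":0,"az":-0.4},{"tx":0.25,"ty":0.9,"tz":0,"ax":0,"ay":0,"az":-0.4},{"tx":0.25,"ty":0.9,"tz":0,"ax":0,"ay":0,"az":-0.4},{"tx":0.25,"ty":0.9,"tz":0,"ax":0,"ay":0,"az":-0.4},{"tx":0.25,"ty":0.9,"tz":0,"ax":0,"ay":0,"az":-0.4},{"tx":0.2,"ty":0.9,"tz":0,"ax":0,"ay":0,"az":-0.47}]' &&
python3 -m crank '[{"tx":0,"ty":0,"tz":0,"ax":0,"ay":0,"az":0},{"tx":0,"ty":0,"tz":-0.8,"ax":0,"ay":0,"az":0},{"tx":0,"ty":0,"tz":-0.8,"ax":0,"ay":0,"az":0},{"tx":0,"ty":0,"tz":-0.8,"ax":0,"ay":0,"az":0},{"tx":0,"ty":0,"tz":-0.8,"ax":0,"ay":0,"az":0},{"tx":0,"ty":0,"tz":-0.8,"ax":0,"ay":0,"az":0},{"tx":0,"ty":0,"tz":-0.07,"ax":0,"ay":0,"az":0},{"tx":0,"ty":0,"tz":0,"ax":0,"ay":0,"az":0}]' && python3 -m crank '[{"tx":0,"ty":0,"tz":0,"ax":0,"ay":0,"az":0},{"tx":0,"ty":0,"tz":0,"ax":0,"ay":0,"az":0},{"tx":0,"ty":0,"tz":0,"ax":0,"ay":0,"az":0},{"tx":0,"ty":0,"tz":0,"ax":0,"ay":0,"az":0}]' 70 20
```

```text
time_s: 14.55
ee_pos: [0.5035, 0.2864, 0.1491]
tcp_rot: [-2.658, -1.674, -0.0]
contact_force: [-0.1, 0.5, -0.2]
opening: 0.0941
finger_force: 0.0
time_s: 15.35
ee_pos: [0.5034, 0.2843, 0.0477]
tcp_rot: [-2.656, -1.677, 0.001]
contact_force: [-0.6, 0.4, 0.8]
opening: 0.0938
finger_force: 0.0
time_s: 15.75
ee_pos: [0.5037, 0.2846, 0.0485]
tcp_rot: [-2.657, -1.677, -0.002]
contact_force: [-3.1, 0.7, 6.0]
opening: 0.0796
finger_force: 20.0
```

```bash
python3 -m crank '[{"tx":0,"ty":0,"tz":0,"ax":0,"ay":0,"az":0},{"tx":0,"ty":0,"tz":0,"ax":0,"ay":0,"az":0},{"tx":0,"ty":0,"tz":0,"ax":0,"ay":0,"az":0},{"tx":0,"ty":0,"tz":0.6,"ax":0,"ay":0,"az":0},{"tx":0,"ty":0,"tz":0.9,"ax":0,"ay":0,"az":0},{"tx":0,"ty":0,"tz":1,"ax":0,"ay":0,"az":0},{"tx":0,"ty":0,"tz":1,"ax":0,"ay":0,"az":0},{"tx":0,"ty":0,"tz":0.5,"ax":0,"ay":0,"az":0}]' 94 &&
python3 -m crank '[{"tx":-0.25,"ty":-0.9,"tz":0,"ax":0,"ay":0,"az":0.4},{"tx":-0.25,"ty":-0.9,"tz":0,"ax":0,"ay":0,"az":0.4},{"tx":-0.25,"ty":-0.9,"tz":0,"ax":0,"ay":0,"az":0.4},{"tx":-0.25,"ty":-0.9,"tz":0,"ax":0,"ay":0,"az":0.4},{"tx":-0.25,"ty":-0.9,"tz":0,"ax":0,"ay":0,"az":0.4},{"tx":-0.25,"ty":-0.9,"tz":0,"ax":0,"ay":0,"az":0.4},{"tx":-0.25,"ty":-0.9,"tz":0,"ax":0,"ay":0,"az":0.4},{"tx":-0.18,"ty":-0.9,"tz":0,"ax":0,"ay":0,"az":0.5}]' && python3 -m crank '[{"tx":0,"ty":0,"tz":0,"ax":0,"ay":0,"az":0}]'
python3 - <<'E'
from cell import arm;from h import *
c=arm.camera('side')
c2=arm.camera('top');pickle.dump(c2,open('top3.pkl','wb'));pickle.dump(c,open('side3.pkl','wb'))
print(boxrect(c2,.099,(170,160,220,215)))
A=cv2.resize(c['frame'][200:300,140:290],None,fx=5,fy=5,interpolation=cv2.INTER_CUBIC)
B=cv2.resize(c2['frame'][160:220,160:260],None,fx=5,fy=5,interpolation=cv2.INTER_CUBIC)
D=np.zeros((600,800,3),np.uint8);D[:300,:500]=B;D[300:600,:750]=A[70:370];cv2.imwrite('pics/st3.png',D[:,:,::-1])
E
```

```text
time_s: 16.55
ee_pos: [0.5042, 0.2845, 0.1507]
tcp_rot: [2.656, 1.676, 0.006]
contact_force: [0.3, -0.0, -0.0]
opening: 0.0937
finger_force: 0.0
time_s: 17.35
ee_pos: [0.4548, 0.1033, 0.1476]
tcp_rot: [2.327, 2.111, -0.0]
contact_force: [0.9, -0.7, -0.1]
opening: 0.0939
finger_force: 0.0
time_s: 17.45
ee_pos: [0.4549, 0.1026, 0.1477]
tcp_rot: [2.329, 2.108, -0.0]
contact_force: [0.0, 0.4, 0.6]
opening: 0.0941
finger_force: 0.0
(array([0.5062, 0.2811]), [np.float64(0.0799), np.float64(0.0523)], np.float64(-25.1), [[173.5, 192.0], [185.9, 167.1], [202.0, 175.0], [189.7, 200.0]])
```

View pics/st3.png

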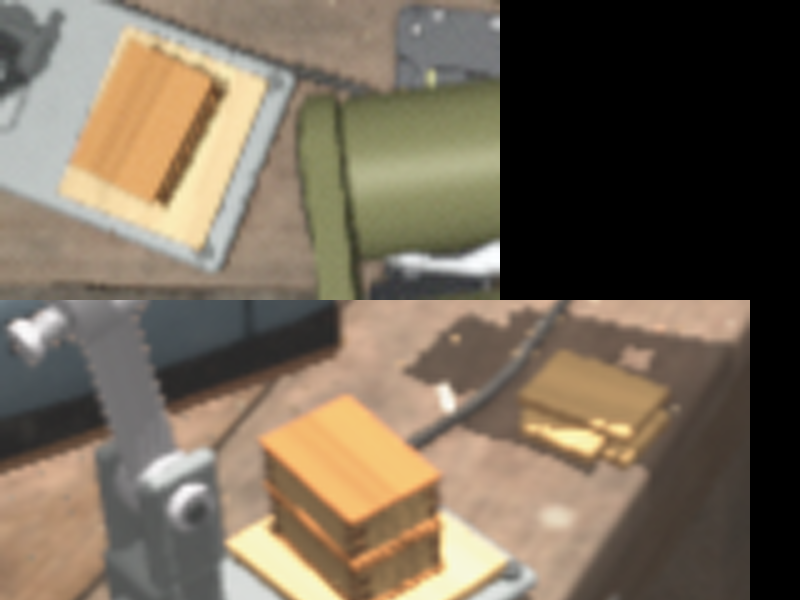

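The stack is now flush and square, top face centred near crop (148,120). Next is the top plate.

```bash
python3 -m crank '[{"tx":0,"ty":0.05,"tz":-0.9,"ax":0,"ay":0,"az":0},{"tx":0,"ty":0,"tz":-0.9,"ax":0,"ay":0,"az":0},{"tx":0,"ty":0,"tz":-0.9,"ax":0,"ay":0,"az":0},{"tx":0,"ty":0,"tz":-0.9,"ax":0,"ay":0,"az":0},{"tx":0,"ty":0,"tz":-0.9,"ax":0,"ay":0,"az":0},{"tx":0,"ty":0,"tz":-0.6,"ax":0,"ay":0,"az":0},{"tx":0,"ty":0,"tz":-0.25,"ax":0,"ay":0,"az":0},{"tx":0,"ty":0,"tz":0,"ax":0,"ay":0,"az":0}]' && python3 -m crank '[{"tx":0,"ty":0,"tz":0,"ax":0,"ay":0,"az":0},{"tx":0,"ty":0,"tz":0,"ax":0,"ay":0,"az":0},{"tx":0,"ty":0,"tz":0,"ax":0,"ay":0,"az":0},{"tx":0,"ty":0,"tz":0,"ax":0,"ay":0,"az":0},{"tx":0,"ty":0,"tz":0,"ax":0,"ay":0,"az":0}]' 55 15
```

```text
time_s: 18.35
ee_pos: [0.4551, 0.106, 0.0132]
tcp_rot: [-2.328, -2.108, 0.002]
contact_force: [-0.3, 0.8, -0.3]
opening: 0.0941
finger_force: 0.0
time_s: 18.85
ee_pos: [0.4555, 0.1055, 0.0142]
tcp_rot: [2.329, 2.108, 0.001]
contact_force: [-1.8, -0.1, 5.7]
opening: 0.0697
finger_force: 15.0
```

```bash
python3 -m crank '[{"tx":0,"ty":0,"tz":0,"ax":0,"ay":0,"az":0},{"tx":0,"ty":0,"tz":0.15,"ax":0,"ay":0,"az":0}]' 76 && python3 -m crank '[{"tx":0,"ty":0,"tz":0,"ax":0,"ay":0,"az":0},{"tx":0,"ty":0,"tz":0,"ax":0,"ay":0,"az":0},{"tx":0,"ty":0,"tz":0,"ax":0,"ay":0,"az":0}]' 55 15 && python3 -m crank '[{"tx":0,"ty":0,"tz":0.4,"ax":0,"ay":0,"az":0},{"tx":0,"ty":0,"tz":0.8,"ax":0,"ay":0,"az":0},{"tx":0,"ty":0,"tz":0.9,"ax":0,"ay":0,"az":0},{"tx":0,"ty":0,"tz":0.9,"ax":0,"ay":0,"az":0},{"tx":0,"ty":0,"tz":0.9,"ax":0,"ay":0,"az":0},{"tx":0,"ty":0,"tz":0.9,"ax":0,"ay":0,"az":0},{"tx":0,"ty":0,"tz":0.4,"ax":0,"ay":0,"az":0},{"tx":0,"ty":0,"tz":0,"ax":0,"ay":0,"az":0}]' &&
python3 -m crank '[{"tx":0.25,"ty":0.88,"tz":0,"ax":0,"ay":0,"az":-0.4},{"tx":0.25,"ty":0.88,"tz":0,"ax":0,"ay":0,"az":-0.4},{"tx":0.25,"ty":0.88,"tz":0,"ax":0,"ay":0,"az":-0.4},{"tx":0.25,"ty":0.88,"tz":0,"ax":0,"ay":0,"az":-0.4},{"tx":0.25,"ty":0.88,"tz":0,"ax":0,"ay":0,"az":-0.4},{"tx":0.25,"ty":0.88,"tz":0,"ax":0,"ay":0,"az":-0.4},{"tx":0.25,"ty":0.88,"tz":0,"ax":0,"ay":0,"az":-0.4},{"tx":0.2,"ty":0.86,"tz":0,"ax":0,"ay":0,"az":-0.43}]' && python3 -m crank '[{"tx":0,"ty":0,"tz":0,"ax":0,"ay":0,"az":0},{"tx":0,"ty":0,"tz":0,"ax":0,"ay":0,"az":0}]'
```

```text
time_s: 19.05
ee_pos: [0.455, 0.1054, 0.0173]
tcp_rot: [-2.329, -2.108, 0.001]
contact_force: [-0.6, 0.4, 0.8]
opening: 0.0756
finger_force: 0.0
time_s: 19.35
ee_pos: [0.4554, 0.1055, 0.0178]
tcp_rot: [2.329, 2.108, 0.001]
contact_force: [-0.9, -0.8, 5.3]
opening: 0.0698
finger_force: 15.0
time_s: 20.15
ee_pos: [0.4557, 0.1055, 0.1486]
tcp_rot: [2.328, 2.108, 0.003]
contact_force: [0.1, -0.3, -0.6]
opening: 0.0699
finger_force: 15.0
time_s: 20.95
ee_pos: [0.5037, 0.2817, 0.1458]
tcp_rot: [-2.652, -1.684, 0.003]
contact_force: [-0.1, -0.7, -0.6]
opening: 0.07
finger_force: 15.0
time_s: 21.15
ee_pos: [0.5034, 0.2806, 0.1461]
tcp_rot: [-2.649, -1.688, 0.003]
contact_force: [-0.1, 0.0, -0.7]
opening: 0.0695
finger_force: 15.0
```

```bash
python3 -m crank '[{"tx":0.02,"ty":0.02,"tz":-0.7,"ax":0,"ay":0,"az":0},{"tx":0,"ty":0,"tz":-0.6,"ax":0,"ay":0,"az":0},{"tx":0,"ty":0,"tz":-0.3,"ax":0,"ay":0,"az":0},{"tx":0,"ty":0,"tz":-0.1,"ax":0,"ay":0,"az":0},{"tx":0,"ty":0,"tz":0,"ax":0,"ay":0,"az":0}]' && python3 -m crank '[{"tx":0,"ty":0,"tz":-0.05,"ax":0,"ay":0,"az":0},{"tx":0,"ty":0,"tz":0,"ax":0,"ay":0,"az":0}]' && python3 -m crank '[{"tx":0,"ty":0,"tz":-0.05,"ax":0,"ay":0,"az":0},{"tx":0,"ty":0,"tz":0,"ax":0,"ay":0,"az":0}]'
```

```text
time_s: 21.65
ee_pos: [0.5045, 0.2811, 0.105]
tcp_rot: [2.651, 1.686, -0.0]
contact_force: [0.1, 0.3, -0.9]
opening: 0.0694
finger_force: 15.0
time_s: 21.85
ee_pos: [0.5047, 0.2815, 0.1041]
tcp_rot: [2.65, 1.686, 0.001]
contact_force: [0.9, -0.5, -0.6]
opening: 0.0696
finger_force: 15.0
time_s: 22.05
ee_pos: [0.5045, 0.2815, 0.1025]
tcp_rot: [2.651, 1.686, 0.0]
contact_force: [-0.4, 0.0, -1.3]
opening: 0.0696
finger_force: 15.0
```

```bash
python3 -m crank '[{"tx":0,"ty":0,"tz":-0.05,"ax":0,"ay":0,"az":0},{"tx":0,"ty":0,"tz":0,"ax":0,"ay":0,"az":0}]' && python3 -m crank '[{"tx":0,"ty":0,"tz":-0.03,"ax":0,"ay":0,"az":0},{"tx":0,"ty":0,"tz":0,"ax":0,"ay":0,"az":0}]'
```

```text
time_s: 22.25
ee_pos: [0.5044, 0.2815, 0.101]
tcp_rot: [-2.651, -1.686, 0.0]
contact_force: [1.1, -0.1, 0.0]
opening: 0.0695
finger_force: 15.0
time_s: 22.45
ee_pos: [0.5046, 0.2816, 0.1008]
tcp_rot: [2.651, 1.686, 0.001]
contact_force: [-2.0, -1.8, 4.3]
opening: 0.0699
finger_force: 15.0
```

```bash
python3 -m crank '[{"tx":0,"ty":0,"tz":0,"ax":0,"ay":0,"az":0},{"tx":0,"ty":0,"tz":0,"ax":0,"ay":0,"az":0},{"tx":0,"ty":0,"tz":0.3,"ax":0,"ay":0,"az":0},{"tx":0,"ty":0,"tz":0.9,"ax":0,"ay":0,"az":0},{"tx":0,"ty":-0.6,"tz":0.8,"ax":0,"ay":0,"az":0},{"tx":0,"ty":-0.9,"tz":0,"ax":0,"ay":0,"az":0},{"tx":-0.2,"ty":-0.9,"tz":0,"ax":0,"ay":0,"az":-0.5},{"tx":-0.2,"ty":-0.9,"tz":0,"ax":0,"ay":0,"az":-0.95}]' 94 &&
python3 -m crank '[{"tx":-0.25,"ty":-0.9,"tz":0,"ax":0,"ay":0,"az":-0.95},{"tx":-0.25,"ty":-0.9,"tz":0,"ax":0,"ay":0,"az":-0.95},{"tx":-0.25,"ty":-0.9,"tz":0,"ax":0,"ay":0,"az":-0.95},{"tx":-0.25,"ty":-0.9,"tz":0,"ax":0,"ay":0,"az":-0.95},{"tx":-0.25,"ty":-0.1,"tz":0,"ax":0,"ay":0,"az":-0.95},{"tx":-0.25,"ty":0,"tz":0,"ax":0,"ay":0,"az":-0.95},{"tx":0,"ty":0,"tz":0,"ax":0,"ay":0,"az":-0.95},{"tx":0,"ty":0,"tz":0,"ax":0,"ay":0,"az":-0.95}]' && python3 -m crank '[{"tx":0,"ty":0,"tz":0,"ax":0,"ay":0,"az":-0.95},{"tx":0,"ty":0,"tz":0,"ax":0,"ay":0,"az":-0.95},{"tx":0,"ty":0,"tz":0,"ax":0,"ay":0,"az":-0.95},{"tx":0,"ty":0,"tz":0,"ax":0,"ay":0,"az":-0.2},{"tx":0,"ty":0,"tz":0,"ax":0,"ay":0,"az":0}]'
python3 - <<'E'
from cell import arm;from h import *
c=arm.camera('side');c2=arm.camera('top');pickle.dump(c2,open('top4.pkl','wb'));pickle.dump(c,open('side4.pkl','wb'))
Y=((14,60,190),(27,150,255))
def q(c,z,win):
    x0,y0,x1,y1=win
    big=cv2.resize(c["frame"][y0:y1,x0:x1],None,fx=4,fy=4,interpolation=cv2.INTER_CUBIC)
    m=cv2.inRange(cv2.cvtColor(big,cv2.COLOR_RGB2HSV),*Y)
    for k in cv2.findContours(m,0,1)[0]:
        if cv2.contourArea(k)<300:continue
        P=plane(c,(k.reshape(-1,2)+.5)/4-.5+[x0,y0],z)[:,:2]
        r=cv2.minAreaRect((P*1e4).astype(np.float32));b=cv2.boxPoints(r)/1e4
        e=[b[1]-b[0],b[2]-b[1]];l=[np.linalg.norm(v) for v in e];L=e[int(np.argmax(l))]
        print(b.mean(0).round(4),np.round(l,4),((np.degrees(np.arctan2(L[1],L[0]))+90)%180-90).round(1))
print("placed top");q(c2,.107,(170,160,220,215));print("placed side");q(c,.107,(170,215,250,265))
print("mid side");q(c,.016,(235,215,285,255))
D=np.zeros((600,800,3),np.uint8)
D[:300,:500]=cv2.resize(c2['frame'][160:220,160:260],None,fx=5,fy=5,interpolation=cv2.INTER_CUBIC)
D[300:,:800]=cv2.resize(c['frame'][210:270,155:315],None,fx=5,fy=5,interpolation=cv2.INTER_CUBIC);cv2.imwrite('pics/st4.png',D[:,:,::-1])
E
```

```text
time_s: 23.25
ee_pos: [0.4944, 0.1982, 0.151]
tcp_rot: [2.772, 1.477, 0.001]
contact_force: [-0.1, 0.2, 0.1]
opening: 0.094
finger_force: 0.0
time_s: 24.05
ee_pos: [0.457, 0.1064, 0.1511]
tcp_rot: [-3.129, -0.284, -0.001]
contact_force: [-0.3, -0.3, 1.2]
opening: 0.094
finger_force: 0.0
time_s: 24.55
ee_pos: [0.4571, 0.1065, 0.1508]
tcp_rot: [-3.135, 0.207, -0.001]
contact_force: [-0.2, -0.5, -0.2]
opening: 0.0938
finger_force: 0.0
placed top
[0.4959 0.2672] [0.1038 0.0893] -21.1
placed side
[0.5098 0.3551] [0.0274 0.0337] 24.7
[0.5053 0.2838] [0.0961 0.0624] -25.7
mid side
[0.4497 0.135 ] [0.0273 0.0205] -2.3
[0.4503 0.093 ] [0.046  0.0225] -83.7
```

View pics/st4.png

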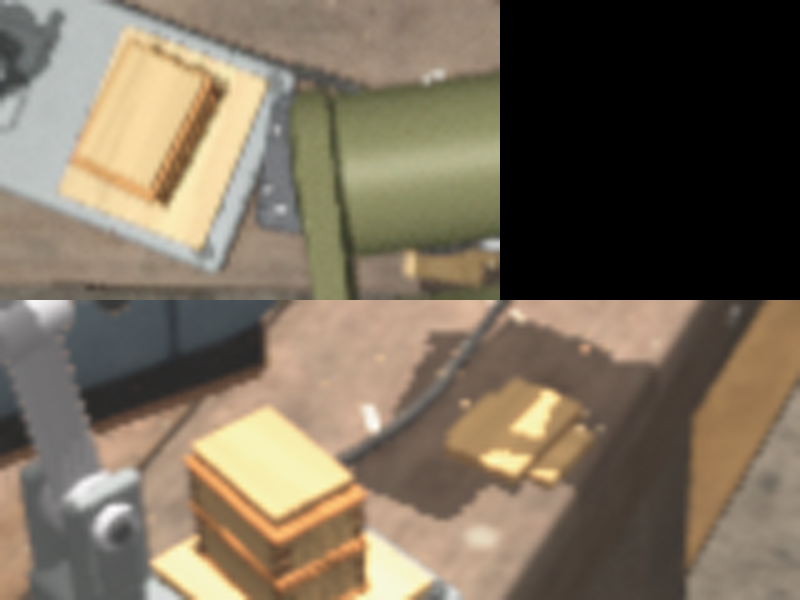

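The first plate lies squarely on the boxes (centre near crop (280,465)). The middle plate is still on the pile, with corners near (445,440), (515,378), (585,410) and (517,478).

Run:
```python
from h import *
s=pickle.load(open("side4.pkl","rb"))
D=lambda p:np.array([155+(p[0]+.5)/5-.5,210+(p[1]-300+.5)/5-.5])
P=plane(s,[D(p) for p in[(445,436),(517,378),(585,410),(517,474)]],.016)[:,:2]
print(P.round(4),P.mean(0).round(4),[(np.linalg.norm(P[i]-P[i-1]).round(4),np.degrees(np.arctan2(*(P[i]-P[i-1])[::-1])).round(1)) for i in range(4)])
```

```text
[[0.4875 0.1313]
 [0.4727 0.068 ]
 [0.4259 0.0783]
 [0.4379 0.1438]] [0.456  0.1054] [(np.float64(0.0512), np.float64(-14.2)), (np.float64(0.065), np.float64(-103.2)), (np.float64(0.0478), np.float64(167.5)), (np.float64(0.0666), np.float64(79.7))]
```

```bash
python3 -m crank '[{"tx":0,"ty":0,"tz":-0.9,"ax":0,"ay":0,"az":-0.4},{"tx":0,"ty":0,"tz":-0.9,"ax":0,"ay":0,"az":0},{"tx":0,"ty":0,"tz":-0.9,"ax":0,"ay":0,"az":0},{"tx":0,"ty":0,"tz":-0.9,"ax":0,"ay":0,"az":0},{"tx":0,"ty":0,"tz":-0.9,"ax":0,"ay":0,"az":0},{"tx":0,"ty":0,"tz":-0.75,"ax":0,"ay":0,"az":0},{"tx":0,"ty":0,"tz":-0.4,"ax":0,"ay":0,"az":0},{"tx":0,"ty":0,"tz":0,"ax":0,"ay":0,"az":0}]' && python3 -m crank '[{"tx":0,"ty":0,"tz":0,"ax":0,"ay":0,"az":0},{"tx":0,"ty":0,"tz":0,"ax":0,"ay":0,"az":0},{"tx":0,"ty":0,"tz":0,"ax":0,"ay":0,"az":0},{"tx":0,"ty":0,"tz":0,"ax":0,"ay":0,"az":0},{"tx":0,"ty":0,"tz":0,"ax":0,"ay":0,"az":0}]' 55 15
```

```text
time_s: 25.45
ee_pos: [0.4565, 0.1064, 0.0084]
tcp_rot: [3.129, -0.274, -0.003]
contact_force: [0.1, -0.3, -0.4]
opening: 0.0938
finger_force: 0.0
time_s: 25.95
ee_pos: [0.4574, 0.1065, 0.0098]
tcp_rot: [-3.129, 0.276, -0.002]
contact_force: [-1.4, -0.7, 7.2]
opening: 0.0699
finger_force: 15.0
```

```bash
python3 -m crank '[{"tx":0,"ty":0,"tz":0.4,"ax":0,"ay":0,"az":0},{"tx":0,"ty":0,"tz":0.9,"ax":0,"ay":0,"az":0},{"tx":0,"ty":0,"tz":0.9,"ax":0,"ay":0,"az":0.9},{"tx":0,"ty":0,"tz":0.9,"ax":0,"ay":0,"az":0.9},{"tx":0,"ty":0,"tz":0.9,"ax":0,"ay":0,"az":0.9},{"tx":0,"ty":0,"tz":0.9,"ax":0,"ay":0,"az":0.9},{"tx":0,"ty":0,"tz":0.7,"ax":0,"ay":0,"az":0.9},{"tx":0,"ty":0,"tz":0,"ax":0,"ay":0,"az":0.9}]' &&
python3 -m crank '[{"tx":0.23,"ty":0.88,"tz":0,"ax":0,"ay":0,"az":0.9},{"tx":0.23,"ty":0.88,"tz":0,"ax":0,"ay":0,"az":0.9},{"tx":0.23,"ty":0.88,"tz":0,"ax":0,"ay":0,"az":0.9},{"tx":0.23,"ty":0.88,"tz":0,"ax":0,"ay":0,"az":0.9},{"tx":0.23,"ty":0.88,"tz":0,"ax":0,"ay":0,"az":0.9},{"tx":0.23,"ty":0.88,"tz":0,"ax":0,"ay":0,"az":0.9},{"tx":0.23,"ty":0.88,"tz":0,"ax":0,"ay":0,"az":0.9},{"tx":0.23,"ty":0.84,"tz":0,"ax":0,"ay":0,"az":0.78}]' && python3 -m crank '[{"tx":0,"ty":0,"tz":0,"ax":0,"ay":0,"az":0},{"tx":0,"ty":0,"tz":0,"ax":0,"ay":0,"az":0}]'
```

```text
time_s: 26.75
ee_pos: [0.4579, 0.1066, 0.1522]
tcp_rot: [3.081, 0.614, 0.007]
contact_force: [-0.8, -0.5, -1.3]
opening: 0.07
finger_force: 15.0
time_s: 27.55
ee_pos: [0.503, 0.2824, 0.1499]
tcp_rot: [-2.649, -1.689, -0.0]
contact_force: [0.7, 0.3, -0.2]
opening: 0.0701
finger_force: 15.0
time_s: 27.75
ee_pos: [0.5027, 0.2813, 0.1494]
tcp_rot: [2.653, 1.682, -0.001]
contact_force: [-0.6, 0.8, 0.1]
opening: 0.0698
finger_force: 15.0
```

```bash
python3 -m crank '[{"tx":0.06,"ty":0,"tz":-0.6,"ax":0,"ay":0,"az":0},{"tx":0,"ty":0,"tz":-0.6,"ax":0,"ay":0,"az":0},{"tx":0,"ty":0,"tz":-0.25,"ax":0,"ay":0,"az":0},{"tx":0,"ty":0,"tz":-0.1,"ax":0,"ay":0,"az":0},{"tx":0,"ty":0,"tz":0,"ax":0,"ay":0,"az":0}]' && python3 -m crank '[{"tx":0,"ty":0,"tz":-0.04,"ax":0,"ay":0,"az":0},{"tx":0,"ty":0,"tz":0,"ax":0,"ay":0,"az":0}]' && python3 -m crank '[{"tx":0,"ty":0,"tz":-0.03,"ax":0,"ay":0,"az":0},{"tx":0,"ty":0,"tz":0,"ax":0,"ay":0,"az":0}]'
```

```text
time_s: 28.25
ee_pos: [0.5045, 0.2812, 0.1103]
tcp_rot: [-2.653, -1.683, 0.0]
contact_force: [-0.1, 0.0, -0.1]
opening: 0.0699
finger_force: 15.0
time_s: 28.45
ee_pos: [0.5047, 0.2815, 0.1098]
tcp_rot: [2.652, 1.683, 0.001]
contact_force: [-1.0, -0.2, -1.1]
opening: 0.0701
finger_force: 15.0
time_s: 28.65
ee_pos: [0.5046, 0.2815, 0.1089]
tcp_rot: [2.652, 1.684, 0.001]
contact_force: [0.1, -0.7, 0.3]
opening: 0.0695
finger_force: 15.0
```

```bash
python3 -m crank '[{"tx":0,"ty":0,"tz":-0.02,"ax":0,"ay":0,"az":0},{"tx":0,"ty":0,"tz":0,"ax":0,"ay":0,"az":0}]' && python3 -m crank '[{"tx":0,"ty":0,"tz":0,"ax":0,"ay":0,"az":0},{"tx":0,"ty":0,"tz":0,"ax":0,"ay":0,"az":0},{"tx":0,"ty":0,"tz":0.3,"ax":0,"ay":0,"az":0},{"tx":0,"ty":0,"tz":0.7,"ax":0,"ay":0,"az":0},{"tx":0,"ty":0,"tz":1,"ax":0,"ay":0,"az":0},{"tx":0,"ty":0,"tz":1,"ax":0,"ay":0,"az":0},{"tx":0,"ty":0,"tz":1,"ax":0,"ay":0,"az":0},{"tx":0,"ty":0,"tz":1,"ax":0,"ay":0,"az":0}]' 94 && python3 -m crank '[{"tx":0,"ty":0,"tz":1,"ax":0,"ay":0,"az":0.9},{"tx":0,"ty":0,"tz":1,"ax":0,"ay":0,"az":0.9},{"tx":0,"ty":0,"tz":1,"ax":0,"ay":0,"az":0.9},{"tx":0,"ty":0,"tz":1,"ax":0,"ay":0,"az":0.9},{"tx":0,"ty":0,"tz":1,"ax":0,"ay":0,"az":0.9},{"tx":0,"ty":0,"tz":1,"ax":0,"ay":0,"az":0.9},{"tx":0,"ty":0,"tz":0.8,"ax":0,"ay":0,"az":0.9},{"tx":0,"ty":0,"tz":0,"ax":0,"ay":0,"az":0.9}]' && python3 -m crank '[{"tx":0,"ty":0,"tz":0,"ax":0,"ay":0,"az":0.9},{"tx":0,"ty":0,"tz":0,"ax":0,"ay":0,"az":0.9},{"tx":0,"ty":0,"tz":0,"ax":0,"ay":0,"az":0.9},{"tx":0,"ty":0,"tz":0,"ax":0,"ay":0,"az":0.9},{"tx":0,"ty":0,"tz":0,"ax":0,"ay":0,"az":0.9},{"tx":0,"ty":0,"tz":0,"ax":0,"ay":0,"az":0.9},{"tx":0,"ty":0,"tz":0,"ax":0,"ay":0,"az":0.9},{"tx":0,"ty":0,"tz":0,"ax":0,"ay":0,"az":0.9}]' 50
python3 - <<'E'
from cell import arm;from h import *
c=arm.camera('side');c2=arm.camera('top');pickle.dump(c2,open('top5.pkl','wb'));pickle.dump(c,open('side5.pkl','wb'))
x0,y0,x1,y1=165,205,250,250
big=cv2.resize(c["frame"][y0:y1,x0:x1],None,fx=4,fy=4,interpolation=cv2.INTER_CUBIC)
m=cv2.inRange(cv2.cvtColor(big,cv2.COLOR_RGB2HSV),(14,50,170),(28,150,255))
k=max(cv2.findContours(m,0,1)[0],key=cv2.contourArea)
P=plane(c,(k.reshape(-1,2)+.5)/4-.5+[x0,y0],.115)[:,:2];r=cv2.minAreaRect((P*1e4).astype(np.float32))
print("top plate side view",r)
# handle ends again: brown mask
y0,y1,x0,x1=155,215,125,185
m=cv2.inRange(cv2.cvtColor(c["frame"][y0:y1,x0:x1],cv2.COLOR_RGB2HSV),(4,130,60),(14,255,230))
k=max(cv2.findContours(m,0,1)[0],key=cv2.contourArea);print(cv2.minAreaRect(k),[x0,y0])
E
```

```text
time_s: 28.85
ee_pos: [0.5046, 0.2816, 0.1089]
tcp_rot: [2.652, 1.684, 0.001]
contact_force: [-1.0, -1.5, 6.3]
opening: 0.0696
finger_force: 15.0
time_s: 29.65
ee_pos: [0.5044, 0.2814, 0.2348]
tcp_rot: [2.652, 1.684, 0.001]
contact_force: [0.3, 0.2, -0.2]
opening: 0.0941
finger_force: 0.0
time_s: 30.45
ee_pos: [0.5046, 0.2815, 0.4067]
tcp_rot: [1.84, 2.544, 0.007]
contact_force: [0.4, -0.3, -0.0]
opening: 0.094
finger_force: 0.0
time_s: 31.25
ee_pos: [0.5043, 0.2814, 0.4037]
tcp_rot: [0.775, 3.044, 0.0]
contact_force: [-0.3, -0.0, -0.2]
opening: 0.0501
finger_force: 0.0
top plate side view ((5118.73193359375, 2849.6982421875), (872.4927368164062, 802.3423461914062), 63.89743423461914)
((34.19230651855469, 34.96154022216797), (19.137157440185547, 7.488452434539795), 33.690067291259766) [125, 155]
```

```bash
python3 -m crank '[{"tx":0.08,"ty":0.8,"tz":0,"ax":0,"ay":0,"az":0.7},{"tx":0.08,"ty":0.8,"tz":0,"ax":0,"ay":0,"az":0.63},{"tx":0.08,"ty":0.8,"tz":0,"ax":0,"ay":0,"az":0},{"tx":0.08,"ty":0.8,"tz":0,"ax":0,"ay":0,"az":0},{"tx":0.08,"ty":0.8,"tz":0,"ax":0,"ay":0,"az":0},{"tx":0.07,"ty":0.8,"tz":0,"ax":0,"ay":0,"az":0},{"tx":0.07,"ty":0.8,"tz":0,"ax":0,"ay":0,"az":0},{"tx":0,"ty":0.1,"tz":0,"ax":0,"ay":0,"az":0}]' && python3 -m crank '[{"tx":0,"ty":0,"tz":0,"ax":0,"ay":0,"az":0},{"tx":0,"ty":0,"tz":-0.6,"ax":0,"ay":0,"az":0},{"tx":0,"ty":0,"tz":-0.6,"ax":0,"ay":0,"az":0},{"tx":0,"ty":0,"tz":-0.2,"ax":0,"ay":0,"az":0},{"tx":0,"ty":0,"tz":0,"ax":0,"ay":0,"az":0}]' && python3 -m crank '[{"tx":0,"ty":0,"tz":-0.5,"ax":0,"ay":0,"az":0},{"tx":0,"ty":0,"tz":-0.5,"ax":0,"ay":0,"az":0},{"tx":0,"ty":0,"tz":-0.5,"ax":0,"ay":0,"az":0},{"tx":0,"ty":0,"tz":-0.15,"ax":0,"ay":0,"az":0},{"tx":0,"ty":0,"tz":0,"ax":0,"ay":0,"az":0}]'
```

```text
time_s: 32.15
ee_pos: [0.5177, 0.4255, 0.4024]
tcp_rot: [-0.569, -3.089, 0.001]
contact_force: [0.6, -0.2, -0.4]
opening: 0.0501
finger_force: 0.0
time_s: 32.65
ee_pos: [0.518, 0.4232, 0.3683]
tcp_rot: [-0.569, -3.089, 0.001]
contact_force: [-0.5, -0.2, -0.0]
opening: 0.0499
finger_force: 0.0
time_s: 33.15
ee_pos: [0.5181, 0.4238, 0.3275]
tcp_rot: [0.568, 3.09, 0.0]
contact_force: [1.0, 0.3, 0.6]
opening: 0.0501
finger_force: 0.0
```

Close lightly on the bar.

```bash
python3 -m crank '[{"tx":0,"ty":0,"tz":0,"ax":0,"ay":0,"az":0},{"tx":0,"ty":0,"tz":0,"ax":0,"ay":0,"az":0},{"tx":0,"ty":0,"tz":0,"ax":0,"ay":0,"az":0},{"tx":0,"ty":0,"tz":0,"ax":0,"ay":0,"az":0},{"tx":0,"ty":0,"tz":0,"ax":0,"ay":0,"az":0}]' 10 10
python3 - <<'E'
import numpy as np
ey=np.array([.352,.936]);R=.195;off=-.037*np.array([.936,-.352])
piv=np.array([.5422,.3853])
def P(a): h=piv-R*np.cos(a)*ey+off; return np.r_[h,.1525+R*np.sin(a)-.019]
A=np.linspace(1.712,0.0,25);p=P(A[0])
for a in A[1:]:
    q=P(a);print(round(a,3),((q-p)/.025).round(2),q.round(3));p=q
E
```

```text
time_s: 33.65
ee_pos: [0.5181, 0.4242, 0.3274]
tcp_rot: [0.567, 3.089, 0.001]
contact_force: [1.5, 1.4, 2.9]
opening: 0.0198
finger_force: 10.0
1.641 [-0.19 -0.52  0.06] [0.512 0.411 0.328]
1.569 [-0.2  -0.52  0.02] [0.507 0.398 0.328]
1.498 [-0.2  -0.52 -0.02] [0.503 0.385 0.328]
1.427 [-0.19 -0.52 -0.06] [0.498 0.372 0.326]
1.355 [-0.19 -0.51 -0.1 ] [0.493 0.359 0.324]
1.284 [-0.19 -0.5  -0.14] [0.488 0.347 0.321]
1.213 [-0.19 -0.49 -0.18] [0.484 0.334 0.316]
1.141 [-0.18 -0.48 -0.21] [0.479 0.322 0.311]
1.07 [-0.18 -0.47 -0.25] [0.475 0.311 0.305]
0.999 [-0.17 -0.45 -0.28] [0.47  0.3   0.297]
0.927 [-0.16 -0.43 -0.32] [0.466 0.289 0.29 ]
0.856 [-0.15 -0.41 -0.35] [0.463 0.279 0.281]
0.785 [-0.14 -0.38 -0.38] [0.459 0.269 0.271]
0.713 [-0.13 -0.35 -0.41] [0.456 0.26  0.261]
0.642 [-0.12 -0.33 -0.43] [0.453 0.252 0.25 ]
0.571 [-0.11 -0.3  -0.46] [0.45  0.245 0.239]
0.499 [-0.1  -0.27 -0.48] [0.447 0.238 0.227]
0.428 [-0.09 -0.23 -0.5 ] [0.445 0.232 0.214]
0.357 [-0.07 -0.2  -0.51] [0.443 0.227 0.202]
0.285 [-0.06 -0.16 -0.53] [0.442 0.223 0.188]
0.214 [-0.05 -0.13 -0.54] [0.44  0.22  0.175]
0.143 [-0.03 -0.09 -0.55] [0.44  0.218 0.161]
0.071 [-0.02 -0.06 -0.55] [0.439 0.216 0.147]
0.0 [-0.01 -0.02 -0.56] [0.439 0.216 0.134]
```

```bash
python3 -m crank '[{"tx":-0.19,"ty":-0.52,"tz":0.06,"ax":0,"ay":0,"az":0},{"tx":-0.2,"ty":-0.52,"tz":0.02,"ax":0,"ay":0,"az":0},{"tx":-0.2,"ty":-0.52,"tz":-0.02,"ax":0,"ay":0,"az":0},{"tx":-0.19,"ty":-0.52,"tz":-0.06,"ax":0,"ay":0,"az":0}]'; python3 -m crank '[{"tx":-0.19,"ty":-0.51,"tz":-0.1,"ax":0,"ay":0,"az":0},{"tx":-0.19,"ty":-0.5,"tz":-0.14,"ax":0,"ay":0,"az":0},{"tx":-0.19,"ty":-0.49,"tz":-0.18,"ax":0,"ay":0,"az":0},{"tx":-0.18,"ty":-0.48,"tz":-0.21,"ax":0,"ay":0,"az":0}]'
```

```text
time_s: 34.05
ee_pos: [0.4982, 0.3719, 0.3274]
tcp_rot: [0.567, 3.09, 0.002]
contact_force: [-0.7, 3.0, 1.7]
opening: 0.0197
finger_force: 10.0
time_s: 34.45
ee_pos: [0.4795, 0.3222, 0.3114]
tcp_rot: [0.567, 3.09, 0.001]
contact_force: [0.3, 1.6, 1.2]
opening: 0.0199
finger_force: 10.0
```

Smooth, with low forces. Continuing.

```bash
python3 -m crank '[{"tx":-0.18,"ty":-0.47,"tz":-0.25,"ax":0,"ay":0,"az":0},{"tx":-0.17,"ty":-0.45,"tz":-0.28,"ax":0,"ay":0,"az":0},{"tx":-0.16,"ty":-0.43,"tz":-0.32,"ax":0,"ay":0,"az":0},{"tx":-0.15,"ty":-0.41,"tz":-0.35,"ax":0,"ay":0,"az":0},{"tx":-0.14,"ty":-0.38,"tz":-0.38,"ax":0,"ay":0,"az":0},{"tx":-0.13,"ty":-0.35,"tz":-0.41,"ax":0,"ay":0,"az":0}]'; python3 -m crank '[{"tx":-0.12,"ty":-0.33,"tz":-0.43,"ax":0,"ay":0,"az":0},{"tx":-0.11,"ty":-0.3,"tz":-0.46,"ax":0,"ay":0,"az":0},{"tx":-0.1,"ty":-0.27,"tz":-0.48,"ax":0,"ay":0,"az":0},{"tx":-0.09,"ty":-0.23,"tz":-0.5,"ax":0,"ay":0,"az":0},{"tx":-0.07,"ty":-0.2,"tz":-0.51,"ax":0,"ay":0,"az":0}]'; python3 -m crank '[{"tx":-0.06,"ty":-0.16,"tz":-0.53,"ax":0,"ay":0,"az":0},{"tx":-0.05,"ty":-0.13,"tz":-0.54,"ax":0,"ay":0,"az":0},{"tx":0,"ty":0,"tz":0,"ax":0,"ay":0,"az":0}]'
```

```text
time_s: 35.05
ee_pos: [0.4562, 0.26, 0.2613]
tcp_rot: [0.567, 3.09, 0.001]
contact_force: [-0.1, 1.6, -0.1]
opening: 0.0198
finger_force: 10.0
time_s: 35.55
ee_pos: [0.444, 0.2274, 0.2015]
tcp_rot: [-0.567, -3.09, -0.002]
contact_force: [1.9, 10.2, -3.4]
opening: 0.0199
finger_force: 10.0
time_s: 35.85
ee_pos: [0.4414, 0.2207, 0.1738]
tcp_rot: [-0.567, -3.09, -0.004]
contact_force: [3.7, 12.0, -5.6]
opening: 0.0197
finger_force: 10.0
```

```bash
python3 -m crank '[{"tx":0,"ty":0,"tz":-0.4,"ax":0,"ay":0,"az":0},{"tx":0,"ty":0,"tz":-0.4,"ax":0,"ay":0,"az":0},{"tx":0,"ty":0,"tz":-0.2,"ax":0,"ay":0,"az":0},{"tx":0,"ty":0,"tz":0,"ax":0,"ay":0,"az":0}]' - 30; python3 -m crank '[{"tx":0,"ty":0,"tz":-0.15,"ax":0,"ay":0,"az":0},{"tx":0,"ty":0,"tz":-0.1,"ax":0,"ay":0,"az":0},{"tx":0,"ty":0,"tz":0,"ax":0,"ay":0,"az":0}]'
```

```text
time_s: 36.25
ee_pos: [0.4407, 0.2186, 0.1501]
tcp_rot: [-0.567, -3.088, 0.005]
contact_force: [-7.5, -7.6, 6.4]
opening: 0.0192
finger_force: 30.0
time_s: 36.55
ee_pos: [0.4423, 0.2181, 0.1465]
tcp_rot: [0.567, 3.087, -0.004]
contact_force: [-8.8, -19.5, 30.5]
opening: 0.0192
finger_force: 30.0
```

Run:
```python
from cell import arm;from h import *
ey=np.array([.352,.936]);ex=np.array([.936,-.352]);piv=np.array([.5422,.3853])
W=lambda x,y,z:np.r_[piv+x*ex+y*ey,.1525+z]
for n in("side","top"):
    c=arm.camera(n);pickle.dump(c,open(n+"6.pkl","wb"))
    pr=[proj(c,[W(x,-.195*np.cos(a),.195*np.sin(a)) for x in(-.062,0,.062)]).round(1).tolist() for a in(0,.07)]
    print(n,"expected bar",pr)
    x,y=np.array(pr[0][1]).astype(int);x0,y0=x-35,y-35
    f=c["frame"][y0:y0+70,x0:x0+70];h=cv2.cvtColor(f,cv2.COLOR_RGB2HSV)
    m=cv2.inRange(h,(2,120,60),(12,255,230))
    for k in cv2.findContours(m,0,1)[0]:
        if cv2.contourArea(k)>10:print(cv2.contourArea(k),[(np.array(p)+[x0,y0]).round(1).tolist() for p in cv2.boxPoints(cv2.minAreaRect(k))])
print(arm.read_state()["contact_force"],arm.read_state()["time_s"])
```

```text
side expected bar [[[252.2, 223.9], [234.9, 212.9], [218.6, 202.6]], [[252.0, 219.5], [234.6, 208.6], [218.2, 198.4]]]
42.0 [[241.0, 216.0], [245.0, 212.0], [253.0, 220.0], [249.0, 224.0]]
top expected bar [[[204.6, 214.9], [213.0, 193.8], [221.3, 172.8]], [[203.9, 214.7], [212.3, 193.4], [220.7, 172.2]]]
35.5 [[214.2, 180.6], [218.6, 171.8], [223.8, 174.4], [219.4, 183.2]]
[ -8.76065162 -18.11155295  31.19359943] 36.65
```

Run:
```python
from h import *
s0=pickle.load(open("side.pkl","rb"));s=pickle.load(open("side6.pkl","rb"))
for col in(246,249,251):
    h=cv2.cvtColor(s["frame"],cv2.COLOR_RGB2HSV)
    print(col,[(r,*s["frame"][r,col].tolist()) for r in range(208,234)])
for col in (168,166,138):
    print("s0",col,[(r,*s0["frame"][r,col].tolist()) for r in range(162,206)][::1] if col!=138 else [(r,*s0["frame"][r,col].tolist()) for r in range(164,186)])
ey=np.array([.352,.936]);ex=np.array([.936,-.352]);piv=np.array([.5422,.3853])
W=lambda x,y,z:np.r_[piv+x*ex+y*ey,.1525+z]
print(proj(s0,[W(x,.0276,.1939) for x in(-.062,-.05,0,.05,.062)]).round(1).tolist())
```

```text
246 [(208, 39, 38, 38), (209, 40, 39, 39), (210, 40, 38, 38), (211, 40, 38, 38), (212, 52, 43, 40), (213, 83, 58, 45), (214, 100, 66, 48), (215, 104, 68, 50), (216, 103, 67, 49), (217, 101, 66, 48), (218, 97, 64, 47), (219, 91, 60, 44), (220, 86, 58, 44), (221, 83, 59, 47), (222, 95, 82, 76), (223, 99, 90, 84), (224, 125, 108, 92), (225, 156, 131, 112), (226, 196, 162, 139), (227, 214, 178, 151), (228, 217, 181, 154), (229, 214, 179, 152), (230, 216, 180, 152), (231, 218, 182, 155), (232, 216, 180, 152), (233, 227, 191, 154)]
249 [(208, 100, 98, 96), (209, 101, 98, 97), (210, 100, 98, 97), (211, 100, 98, 96), (212, 100, 98, 96), (213, 101, 98, 97), (214, 104, 97, 94), (215, 104, 83, 74), (216, 104, 71, 55), (217, 104, 68, 50), (218, 103, 67, 50), (219, 100, 65, 48), (220, 94, 62, 46), (221, 87, 59, 43), (222, 82, 56, 42), (223, 93, 68, 54), (224, 160, 129, 108), (225, 204, 168, 142), (226, 214, 177, 151), (227, 215, 177, 151), (228, 212, 174, 148), (229, 211, 173, 146), (230, 226, 192, 154), (231, 244, 222, 165), (232, 247, 238, 178), (233, 247, 243, 187)]
251 [(208, 150, 145, 139), 
[... 2276 characters left out ...]
, 77, 61, 56), (200, 110, 115, 119), (201, 125, 132, 137), (202, 126, 131, 134), (203, 126, 127, 129), (204, 127, 128, 129), (205, 177, 175, 176)]
s0 138 [(164, 176, 146, 124), (165, 177, 146, 124), (166, 179, 147, 125), (167, 181, 149, 127), (168, 182, 151, 128), (169, 176, 142, 120), (170, 170, 122, 96), (171, 175, 111, 79), (172, 177, 110, 76), (173, 175, 109, 74), (174, 171, 106, 72), (175, 164, 101, 69), (176, 153, 95, 65), (177, 141, 88, 60), (178, 127, 79, 56), (179, 110, 70, 50), (180, 93, 61, 46), (181, 106, 81, 66), (182, 158, 129, 109), (183, 186, 153, 132), (184, 193, 160, 136), (185, 189, 157, 135)]
[[168.5, 195.7], [164.8, 193.2], [150.2, 183.1], [136.5, 173.7], [133.3, 171.5]]
```

Run:
```python
from h import *
def q(fn,z,win,smax=108,vmin=170):
    c=pickle.load(open(fn,"rb"));x0,y0,x1,y1=win
    big=cv2.resize(c["frame"][y0:y1,x0:x1],None,fx=4,fy=4,interpolation=cv2.INTER_CUBIC)
    m=cv2.inRange(cv2.cvtColor(big,cv2.COLOR_RGB2HSV),(14,50,vmin),(28,smax,255));m=cv2.morphologyEx(m,cv2.MORPH_OPEN,np.ones((7,7)))
    for k in cv2.findContours(m,0,1)[0]:
        if cv2.contourArea(k)<800:continue
        p=(k.reshape(-1,2)+.5)/4-.5+[x0,y0];P=plane(c,p,z)[:,:2]
        r=cv2.minAreaRect((P*1e4).astype(np.float32));ap=cv2.approxPolyDP(k,12,True).reshape(-1,2)/4+[x0,y0]
        print(fn,np.round(np.array(r[0])/1e4,4),np.round(np.array(r[1])/1e4,4),round(r[2],1),"px",ap.round(0).tolist())
q("side4.pkl",.107,(185,215,245,270));q("side5.pkl",.115,(185,212,245,270));q("side6.pkl",.115,(185,212,245,270))
q("top4.pkl",.107,(170,160,220,215));q("top5.pkl",.115,(170,160,220,215));q("top6.pkl",.115,(170,160,230,215))
q("side5.pkl",.008,(225,205,300,260),120,120);q("side6.pkl",.008,(225,205,300,260),120,120)
```

```text
side4.pkl [0.5142 0.3594] [0.0256 0.0705] 46.5 px [[185.0, 252.0], [185.0, 263.0], [199.0, 270.0], [188.0, 262.0], [194.0, 257.0], [190.0, 258.0]]
side4.pkl [0.5096 0.2786] [0.0527 0.0775] 64.8 px [[193.0, 238.0], [210.0, 253.0], [225.0, 246.0], [209.0, 231.0]]
side5.pkl [0.4928 0.3749] [0.0183 0.0436] 63.1 px [[188.0, 262.0], [195.0, 265.0], [191.0, 266.0], [193.0, 269.0], [202.0, 270.0], [193.0, 260.0]]
side5.pkl [0.49   0.2855] [0.0393 0.0349] 63.2 px [[205.0, 242.0], [211.0, 249.0], [223.0, 244.0]]
side6.pkl [0.5186 0.3534] [0.021  0.0551] 31.7 px [[185.0, 249.0], [185.0, 263.0], [189.0, 265.0], [194.0, 257.0], [188.0, 258.0]]
top4.pkl [0.4959 0.267 ] [0.0905 0.1047] 69.2 px [[185.0, 166.0], [175.0, 191.0], [190.0, 196.0], [200.0, 175.0], [190.0, 169.0], [205.0, 178.0], [193.0, 201.0], [175.0, 193.0], [172.0, 198.0], [200.0, 210.0], [213.0, 176.0]]
top5.pkl [0.4893 0.2325] [0.0223 0.0271] 64.5 px [[203.0, 184.0], [200.0, 192.0], [204.0, 194.0], [209.0, 187.0]]
top6.pkl [0.5319 0.262 ] [0.071 0.035] 73.2 px [[182.0, 174.0], [196.0, 180.0], [207.0, 175.0], [187.0, 166.0]]
side5.pkl [0.3364 0.1213] [0.0187 0.0586] 20.7 px [[297.0, 245.0], [293.0, 256.0], [299.0, 260.0]]
side5.pkl [0.456  0.1044] [0.0579 0.0824] 85.1 px [[244.0, 236.0], [263.0, 246.0], [275.0, 237.0], [254.0, 228.0]]
side6.pkl [0.3375 0.1184] [0.0187 0.0654] 20.7 px [[300.0, 244.0], [294.0, 246.0], [294.0, 260.0], [300.0, 260.0]]
side6.pkl [0.4574 0.105 ] [0.0587 0.0851] 83.4 px [[244.0, 236.0], [264.0, 247.0], [274.0, 238.0], [254.0, 228.0]]
```

```bash
python3 -m crank '[{"tx":-0.05,"ty":-0.07,"tz":0,"ax":0,"ay":0,"az":0},{"tx":0,"ty":0,"tz":0,"ax":0,"ay":0,"az":0}]' - 50;  python3 -m crank '[{"tx":-0.03,"ty":-0.06,"tz":0,"ax":0,"ay":0,"az":0},{"tx":0,"ty":0,"tz":0,"ax":0,"ay":0,"az":0}]'; python3 -c "
from cell import arm;print(arm.read_state()['moment'],arm.read_state()['joints'])"
```

```text
time_s: 36.85
ee_pos: [0.4423, 0.218, 0.1468]
tcp_rot: [0.566, 3.084, 0.004]
contact_force: [1.5, -4.0, 21.2]
opening: 0.0189
finger_force: 50.0
time_s: 37.05
ee_pos: [0.4423, 0.218, 0.147]
tcp_rot: [0.566, 3.082, 0.009]
contact_force: [7.8, 9.3, 16.1]
opening: 0.0188
finger_force: 50.0
[ 1.50817647 -1.62016908  0.03086254] [ 3.83133680e-01  2.27049892e-01  1.75640980e+00  9.12390946e-04
  1.14824850e+00 -8.24857919e-01]
```

Run:
```python
from h import *
s,t=load()
ey=np.array([.352,.936]);ex=np.array([.936,-.352]);piv=np.array([.5422,.3853])
W=lambda x,y,z:np.r_[piv+x*ex+y*ey,.1525+z]
def own0(c,p,x0=0):
    o,d=ray(c,[p]);d=d[0];n=np.r_[ex,0];k=(x0-(o-np.r_[piv,0])@n)/(d@n);X=o+k*d
    return np.round([(X[:2]-piv)@ey*1e3,X[2]*1e3-152.5],1)
B=lambda p:np.array([135+(p[0]-525+.5)/5-.5,190+(p[1]-325+.5)/5-.5])
A=lambda p:np.array([105+(p[0]+.5)/8-.5,145+(p[1]+.5)/8-.5])
u=np.array([.141,.990]);q=np.array([-.990,.141])
for n,p in(("disc",(725,393)),("disc edge far",(750,435)),("lever ctr",(640,440)),("head",(578,485))):
    yz=own0(s,B(p));print(n,yz,"along",(yz@u).round(1),"perp",(yz@q).round(1))
H=own0(s,(sc((97,45))+sc((228,143)))/2);print("handle side",H)
print("expected px: disc f=3,10 side",[((proj(s,[W(0,*(np.array([.115*u[0],.115*u[1]])+(.034+f)*q))])[0]-[135,190])*5+[525,325]).round(0).tolist() for f in(.003,.010)],"top",[((proj(t,[W(0,*(.115*u+(.034+f)*q))])[0]-[105,145])*8).round(0).tolist() for f in(.003,.010)])
for f in(.003,.010):
  print(f,"rim side",[((proj(s,[W(.022*np.cos(b),*((.115+.022*np.sin(b))*u+(.034+f)*q))])[0]-[135,190])*5+[525,325]).round(0).tolist() for b in np.arange(8)*np.pi/4])
  print(f,"rim top",[((proj(t,[W(.022*np.cos(b),*((.115+.022*np.sin(b))*u+(.034+f)*q))])[0]-[105,145])*8).round(0).tolist() for b in np.arange(8)*np.pi/4])
```

```text
disc [-23.6 117.8] along 113.3 perp 40.0
disc edge far [-33.8  89.8] along 84.1 perp 46.1
lever ctr [ 21.  116.3] along 118.1 perp -4.4
head [ 53.1 110. ] along 116.4 perp -37.1
handle side [ 27.5 193.9]
expected px: disc f=3,10 side [[717.0, 392.0], [729.0, 383.0]] top [[317.0, 163.0], [336.0, 170.0]]
0.003 rim side [[686.0, 371.0], [687.0, 350.0], [706.0, 353.0], [731.0, 380.0], [748.0, 413.0], [746.0, 434.0], [728.0, 429.0], [703.0, 403.0]]
0.003 rim top [[343.0, 98.0], [318.0, 108.0], [291.0, 150.0], [280.0, 200.0], [291.0, 227.0], [316.0, 217.0], [342.0, 175.0], [353.0, 127.0]]
0.01 rim side [[699.0, 362.0], [700.0, 341.0], [718.0, 345.0], [744.0, 371.0], [760.0, 405.0], [759.0, 425.0], [740.0, 421.0], [716.0, 395.0]]
0.01 rim top [[362.0, 106.0], [337.0, 115.0], [311.0, 158.0], [299.0, 208.0], [310.0, 235.0], [335.0, 224.0], [360.0, 183.0], [372.0, 134.0]]
```

Run:
```python
from h import *
s,t=load()
g=cv2.cvtColor(cv2.resize(t["frame"][145:185,105:175],None,fx=8,fy=8,interpolation=cv2.INTER_CUBIC),cv2.COLOR_RGB2GRAY)
for y in(115,130,145,158,170,185,200,215): print(y,[int(v) for v in g[y,256:400:6]])
for th in(60,70,80):
    m=(g<th).astype(np.uint8)*255;m[:,385:]=0;m=cv2.morphologyEx(m,cv2.MORPH_OPEN,np.ones((15,15)))
    n,l,st,ce=cv2.connectedComponentsWithStats(m);i=l[155,330];print(th,st[i],ce[i])
    k=max(cv2.findContours((l==i).astype(np.uint8),0,1)[0],key=cv2.contourArea);print(cv2.fitEllipse(k))
r=cv2.cvtColor(cv2.resize(s["frame"][190:240,135:190],None,fx=5,fy=5,interpolation=cv2.INTER_CUBIC),cv2.COLOR_RGB2GRAY)
for y in(35,50,65,80,95,105): print("side row",y+325,[int(v) for v in r[y,150:250:5]])
```

```text
115 [173, 139, 114, 109, 112, 121, 130, 132, 125, 113, 105, 96, 88, 73, 56, 62, 65, 92, 145, 197, 203, 172, 142, 126]
130 [147, 113, 101, 94, 101, 120, 134, 127, 118, 111, 104, 87, 62, 50, 54, 52, 50, 62, 95, 140, 176, 190, 182, 162]
145 [119, 117, 119, 119, 137, 149, 138, 125, 118, 102, 76, 61, 55, 53, 50, 51, 51, 62, 87, 128, 165, 174, 154, 119]
158 [100, 98, 116, 146, 157, 144, 125, 123, 99, 71, 57, 49, 50, 54, 54, 52, 52, 62, 82, 94, 101, 103, 104, 103]
170 [107, 102, 106, 136, 139, 126, 115, 111, 87, 63, 55, 51, 52, 54, 54, 52, 58, 82, 113, 121, 118, 106, 93, 87]
185 [128, 133, 130, 125, 117, 112, 106, 83, 63, 56, 57, 53, 51, 53, 56, 59, 78, 104, 124, 148, 163, 148, 118, 107]
200 [138, 134, 122, 110, 103, 104, 98, 71, 57, 54, 52, 53, 54, 63, 85, 118, 133, 137, 145, 159, 145, 121, 109, 104]
215 [134, 127, 114, 106, 98, 91, 84, 66, 57, 56, 56, 54, 70, 107, 148, 183, 176, 166, 179, 173, 154, 129, 113, 111]
60 [ 302  117   55  102 3386] [330.82811577 168.34554046]
((331.0095520019531, 168.2982635498047), (37.691490173339844, 113.03048706054688), 22.298051834106445)
70 [ 298  115   6
[... 230 characters left out ...]
83594), (49.726043701171875, 127.74691009521484), 23.036649703979492)
side row 360 [72, 65, 58, 56, 54, 69, 105, 131, 139, 145, 151, 158, 159, 157, 156, 155, 153, 148, 144, 142]
side row 375 [112, 99, 86, 120, 170, 177, 120, 76, 89, 119, 131, 130, 128, 129, 127, 125, 122, 119, 117, 114]
side row 390 [134, 130, 121, 115, 150, 213, 245, 249, 202, 114, 74, 87, 98, 105, 113, 105, 96, 95, 95, 95]
side row 405 [248, 226, 175, 141, 127, 111, 110, 143, 176, 169, 112, 65, 63, 73, 79, 83, 87, 88, 86, 84]
side row 420 [236, 232, 224, 180, 106, 78, 95, 104, 104, 99, 84, 62, 54, 55, 55, 63, 76, 81, 81, 79]
side row 430 [210, 200, 190, 175, 146, 104, 86, 86, 83, 74, 64, 56, 54, 54, 61, 74, 80, 79, 78, 77]
```

Both the arm reading and the camera put the lever about 0.05–0.065 rad above level at contact. I'll touch the top of the bar with closed fingertips to get the resting angle before deciding on the plate count.

```bash
python3 -m crank '[{"tx":0,"ty":0,"tz":0.1,"ax":0,"ay":0,"az":0},{"tx":0,"ty":0,"tz":0,"ax":0,"ay":0,"az":0},{"tx":0,"ty":0,"tz":0.8,"ax":0,"ay":0,"az":0},{"tx":0,"ty":0,"tz":0.7,"ax":0,"ay":0,"az":0}]' 50 20 && python3 -m crank '[{"tx":0,"ty":0,"tz":0,"ax":0,"ay":0,"az":0},{"tx":0,"ty":0,"tz":0,"ax":0,"ay":0,"az":0},{"tx":0,"ty":0,"tz":0,"ax":0,"ay":0,"az":0}]' 0 && python3 -m crank '[{"tx":0,"ty":0,"tz":-0.2,"ax":0,"ay":0,"az":0},{"tx":0,"ty":0,"tz":-0.1,"ax":0,"ay":0,"az":0},{"tx":0,"ty":0,"tz":0,"ax":0,"ay":0,"az":0}]'; python3 -c "
from cell import arm
from h import *
pickle.dump(arm.camera('side'),open('side7.pkl','wb'))
c=pickle.load(open('side7.pkl','rb'))
for col in(246,249):print([int(v) for v in c['frame'][200:232,col].sum(1)])
for col in(246,249):print([int(v[0])-int(v[2]) for v in c['frame'][200:232,col]])"
```

```text
time_s: 37.45
ee_pos: [0.4391, 0.2161, 0.184]
tcp_rot: [-0.567, -3.089, 0.002]
contact_force: [0.3, 0.2, 0.2]
opening: 0.0468
finger_force: 0.0
time_s: 37.75
ee_pos: [0.4391, 0.2162, 0.1828]
tcp_rot: [-0.567, -3.088, 0.002]
contact_force: [0.3, 0.6, -0.5]
opening: 0.0293
finger_force: 0.0
time_s: 38.05
ee_pos: [0.4392, 0.2163, 0.1756]
tcp_rot: [-0.567, -3.089, 0.001]
contact_force: [-0.7, -0.3, -0.1]
opening: 0.0057
finger_force: 0.0
[260, 257, 259, 257, 258, 258, 260, 259, 263, 290, 305, 348, 389, 334, 256, 222, 216, 209, 200, 190, 181, 205, 290, 294, 327, 398, 492, 542, 548, 542, 548, 551]
[373, 372, 373, 371, 371, 371, 371, 371, 375, 381, 399, 445, 514, 533, 428, 287, 227, 219, 216, 206, 196, 183, 187, 284, 475, 536, 542, 540, 532, 528, 570, 629]
[3, 3, 3, 3, 2, 2, 3, 3, 3, 3, 5, 13, 25, 30, 42, 52, 53, 51, 48, 44, 41, 34, 25, 19, 32, 45, 56, 63, 64, 62, 64, 64]
[5, 5, 5, 4, 4, 4, 4, 4, 6, 7, 15, 31, 52, 61, 57, 52, 55, 54, 52, 50, 46, 43, 39, 43, 58, 63, 63, 64, 63, 64, 73, 78]
```

```bash
for i in 1; do python3 -m crank '[{"tx":0,"ty":0,"tz":-0.06,"ax":0,"ay":0,"az":0},{"tx":0,"ty":0,"tz":0,"ax":0,"ay":0,"az":0}]' | grep -E "pos|contact"; python3 -m crank '[{"tx":0,"ty":0,"tz":-0.06,"ax":0,"ay":0,"az":0},{"tx":0,"ty":0,"tz":0,"ax":0,"ay":0,"az":0}]'| grep -E "pos|contact"; python3 -m crank '[{"tx":0,"ty":0,"tz":-0.06,"ax":0,"ay":0,"az":0},{"tx":0,"ty":0,"tz":0,"ax":0,"ay":0,"az":0}]'| grep -E "pos|contact"; done
```

```text
ee_pos: [0.4395, 0.2165, 0.1748]
contact_force: [-0.7, 0.1, 0.2]
ee_pos: [0.4394, 0.2164, 0.1733]
contact_force: [-0.9, 0.2, 0.2]
ee_pos: [0.4396, 0.2165, 0.1721]
contact_force: [-0.4, -0.7, 1.5]
```

```bash
python3 -m crank '[{"tx":0,"ty":0,"tz":-0.06,"ax":0,"ay":0,"az":0},{"tx":0,"ty":0,"tz":0,"ax":0,"ay":0,"az":0}]' | grep -E "pos|contact"; python3 -m crank '[{"tx":0,"ty":0,"tz":-0.06,"ax":0,"ay":0,"az":0},{"tx":0,"ty":0,"tz":0,"ax":0,"ay":0,"az":0}]'| grep -E "pos|contact|time"
```

```text
ee_pos: [0.4397, 0.2165, 0.1714]
contact_force: [-4.1, -2.7, 11.6]
time_s: 39.1
ee_pos: [0.4398, 0.2165, 0.1708]
contact_force: [-8.2, -5.3, 21.7]
```

The bar's top is at 0.172, so two plates bear at +0.048 rad and one plate would bear within about 0.025 rad of level. One plate is right, so I'll raise the lever again and take the upper plate off.

```bash
python3 -m crank '[{"tx":0,"ty":0,"tz":0.8,"ax":0,"ay":0,"az":0},{"tx":0,"ty":0,"tz":0,"ax":0,"ay":0,"az":0},{"tx":0,"ty":0,"tz":0,"ax":0,"ay":0,"az":0},{"tx":0,"ty":0,"tz":-0.8,"ax":0,"ay":0,"az":0},{"tx":0,"ty":0,"tz":-0.9,"ax":0,"ay":0,"az":0}]' 50 && python3 -m crank '[{"tx":0,"ty":0,"tz":0,"ax":0,"ay":0,"az":0},{"tx":0,"ty":0,"tz":0,"ax":0,"ay":0,"az":0},{"tx":0,"ty":0,"tz":0,"ax":0,"ay":0,"az":0}]' 10 15
python3 - <<'E'
import numpy as np
ey=np.array([.352,.936]);R=.195;off=-.037*np.array([.936,-.352])
piv=np.array([.5422,.3853])
def P(a): h=piv-R*np.cos(a)*ey+off; return np.r_[h,.1525+R*np.sin(a)-.019]
A=np.linspace(.048,1.7,17);p=P(A[0]);print(p)
for a in A[1:]:
    q=P(a);print(round(a,3),((q-p)/.025).round(2).tolist(),q.round(3));p=q
E
```

```text
time_s: 39.6
ee_pos: [0.4394, 0.2164, 0.1455]
tcp_rot: [0.567, 3.09, 0.0]
contact_force: [0.1, 0.5, 0.1]
opening: 0.0372
finger_force: 0.0
time_s: 39.9
ee_pos: [0.4404, 0.2181, 0.1476]
tcp_rot: [0.567, 3.088, 0.007]
contact_force: [8.7, 29.5, -5.8]
opening: 0.0202
finger_force: 15.0
[0.43900706 0.21601422 0.14285641]
0.151 [0.03, 0.07, 0.8] [0.44  0.218 0.163]
0.254 [0.06, 0.15, 0.79] [0.441 0.222 0.183]
0.358 [0.09, 0.23, 0.77] [0.443 0.227 0.202]
0.461 [0.11, 0.3, 0.74] [0.446 0.235 0.22 ]
0.564 [0.14, 0.37, 0.7] [0.45  0.244 0.238]
0.668 [0.16, 0.44, 0.66] [0.454 0.255 0.254]
0.771 [0.19, 0.5, 0.61] [0.458 0.267 0.269]
0.874 [0.21, 0.55, 0.55] [0.464 0.281 0.283]
0.977 [0.23, 0.6, 0.48] [0.469 0.296 0.295]
1.08 [0.24, 0.65, 0.42] [0.475 0.312 0.306]
1.184 [0.26, 0.68, 0.34] [0.482 0.329 0.314]
1.287 [0.27, 0.71, 0.26] [0.488 0.347 0.321]
1.39 [0.28, 0.73, 0.19] [0.495 0.366 0.325]
1.494 [0.28, 0.75, 0.1] [0.502 0.384 0.328]
1.597 [0.28, 0.75, 0.02] [0.509 0.403 0.328]
1.7 [0.28, 0.75, -0.06] [0.516 0.422 0.327]
```

```bash
python3 -m crank '[{"tx":0.05,"ty":0.14,"tz":0.6,"ax":0,"ay":0,"az":0},{"tx":0.06,"ty":0.15,"tz":0.8,"ax":0,"ay":0,"az":0},{"tx":0.09,"ty":0.23,"tz":0.77,"ax":0,"ay":0,"az":0},{"tx":0.11,"ty":0.3,"tz":0.74,"ax":0,"ay":0,"az":0}]'; python3 -m crank '[{"tx":0.14,"ty":0.37,"tz":0.7,"ax":0,"ay":0,"az":0},{"tx":0.16,"ty":0.44,"tz":0.66,"ax":0,"ay":0,"az":0},{"tx":0.19,"ty":0.5,"tz":0.61,"ax":0,"ay":0,"az":0},{"tx":0.21,"ty":0.55,"tz":0.55,"ax":0,"ay":0,"az":0},{"tx":0.23,"ty":0.6,"tz":0.48,"ax":0,"ay":0,"az":0}]'
```

```text
time_s: 40.3
ee_pos: [0.4464, 0.2345, 0.2205]
tcp_rot: [-0.568, -3.088, 0.01]
contact_force: [-8.2, -19.9, 5.1]
opening: 0.0196
finger_force: 15.0
time_s: 40.8
ee_pos: [0.4708, 0.2971, 0.2979]
tcp_rot: [0.569, 3.086, -0.002]
contact_force: [-0.7, -6.5, 6.1]
opening: 0.0195
finger_force: 15.0
```

```bash
python3 -m crank '[{"tx":0.24,"ty":0.65,"tz":0.42,"ax":0,"ay":0,"az":0},{"tx":0.26,"ty":0.68,"tz":0.34,"ax":0,"ay":0,"az":0},{"tx":0.27,"ty":0.71,"tz":0.26,"ax":0,"ay":0,"az":0},{"tx":0.28,"ty":0.73,"tz":0.17,"ax":0,"ay":0,"az":0},{"tx":0.28,"ty":0.75,"tz":0.08,"ax":0,"ay":0,"az":0},{"tx":0.28,"ty":0.75,"tz":0,"ax":0,"ay":0,"az":0},{"tx":0.28,"ty":0.75,"tz":-0.06,"ax":0,"ay":0,"az":0},{"tx":0,"ty":0,"tz":0,"ax":0,"ay":0,"az":0}]' && python3 -m crank '[{"tx":0,"ty":0,"tz":0,"ax":0,"ay":0,"az":0},{"tx":0,"ty":0,"tz":0,"ax":0,"ay":0,"az":0},{"tx":0,"ty":0,"tz":0.7,"ax":0,"ay":0,"az":0},{"tx":0,"ty":0,"tz":1,"ax":0,"ay":0,"az":0},{"tx":0,"ty":0,"tz":1,"ax":0,"ay":0,"az":0},{"tx":0,"ty":0,"tz":0.4,"ax":0,"ay":0,"az":0}]' 60
```

```text
time_s: 41.6
ee_pos: [0.5182, 0.4257, 0.3256]
tcp_rot: [0.565, 3.089, 0.003]
contact_force: [0.4, 2.4, 2.2]
opening: 0.0197
finger_force: 15.0
time_s: 42.2
ee_pos: [0.5176, 0.4235, 0.4052]
tcp_rot: [0.567, 3.087, 0.004]
contact_force: [-0.1, -0.1, 0.0]
opening: 0.0593
finger_force: 0.0
```

```bash
python3 -m crank '[{"tx":-0.07,"ty":-0.71,"tz":0,"ax":0,"ay":0,"az":-0.98},{"tx":-0.07,"ty":-0.71,"tz":0,"ax":0,"ay":0,"az":-0.98},{"tx":-0.07,"ty":-0.71,"tz":0,"ax":0,"ay":0,"az":-0.98},{"tx":-0.07,"ty":-0.71,"tz":0,"ax":0,"ay":0,"az":-0.98},{"tx":-0.07,"ty":-0.71,"tz":0,"ax":0,"ay":0,"az":-0.98},{"tx":-0.07,"ty":-0.71,"tz":0,"ax":0,"ay":0,"az":-0.98},{"tx":-0.06,"ty":-0.71,"tz":0,"ax":0,"ay":0,"az":-0.98},{"tx":-0.05,"ty":-0.71,"tz":0,"ax":0,"ay":0,"az":-0.98}]' 94 && python3 -m crank '[{"tx":0,"ty":0,"tz":-0.6,"ax":0,"ay":0,"az":-0.98},{"tx":0,"ty":0,"tz":-0.6,"ax":0,"ay":0,"az":-0.98},{"tx":0,"ty":0,"tz":-0.6,"ax":0,"ay":0,"az":-0.98},{"tx":0,"ty":0,"tz":-0.6,"ax":0,"ay":0,"az":-0.98},{"tx":0,"ty":0,"tz":-0.6,"ax":0,"ay":0,"az":-0.98},{"tx":0,"ty":0,"tz":-0.6,"ax":0,"ay":0,"az":-0.98},{"tx":0,"ty":0,"tz":-0.6,"ax":0,"ay":0,"az":-0.98},{"tx":0,"ty":0,"tz":-0.6,"ax":0,"ay":0,"az":-0.98}]' && python3 -m crank '[{"tx":0,"ty":0,"tz":0,"ax":0,"ay":0,"az":0}]'
```

```text
time_s: 43.0
ee_pos: [0.5041, 0.2808, 0.4024]
tcp_rot: [1.759, 2.603, 0.0]
contact_force: [0.7, 0.6, 0.3]
opening: 0.094
finger_force: 0.0
time_s: 43.8
ee_pos: [0.5043, 0.2816, 0.2818]
tcp_rot: [2.652, 1.684, 0.001]
contact_force: [-0.8, -1.3, 0.2]
opening: 0.0938
finger_force: 0.0
time_s: 43.9
ee_pos: [0.5038, 0.2814, 0.2805]
tcp_rot: [-2.649, -1.688, 0.005]
contact_force: [-0.4, -0.8, 0.8]
opening: 0.094
finger_force: 0.0
```

```bash
python3 -m crank '[{"tx":0.02,"ty":0,"tz":-1,"ax":0,"ay":0,"az":0},{"tx":0,"ty":0,"tz":-1,"ax":0,"ay":0,"az":0},{"tx":0,"ty":0,"tz":-1,"ax":0,"ay":0,"az":0},{"tx":0,"ty":0,"tz":-1,"ax":0,"ay":0,"az":0},{"tx":0,"ty":0,"tz":-1,"ax":0,"ay":0,"az":0},{"tx":0,"ty":0,"tz":-1,"ax":0,"ay":0,"az":0},{"tx":0,"ty":0,"tz":-0.6,"ax":0,"ay":0,"az":0},{"tx":0,"ty":0,"tz":-0.15,"ax":0,"ay":0,"az":0}]' && python3 -m crank '[{"tx":0,"ty":0,"tz":0,"ax":0,"ay":0,"az":0},{"tx":0,"ty":0,"tz":0,"ax":0,"ay":0,"az":0}]'
```

```text
time_s: 44.7
ee_pos: [0.5047, 0.2817, 0.1126]
tcp_rot: [-2.646, -1.694, 0.002]
contact_force: [-0.5, 0.1, -0.2]
opening: 0.0937
finger_force: 0.0
time_s: 44.9
ee_pos: [0.5056, 0.2822, 0.1146]
tcp_rot: [2.647, 1.692, 0.003]
contact_force: [-0.3, -0.6, -0.2]
opening: 0.094
finger_force: 0.0
```

```bash
python3 -m crank '[{"tx":-0.03,"ty":-0.02,"tz":-0.22,"ax":0,"ay":0,"az":0},{"tx":0,"ty":0,"tz":0,"ax":0,"ay":0,"az":0}]' && python3 -m crank '[{"tx":0,"ty":0,"tz":0,"ax":0,"ay":0,"az":0},{"tx":0,"ty":0,"tz":0,"ax":0,"ay":0,"az":0},{"tx":0,"ty":0,"tz":0,"ax":0,"ay":0,"az":0},{"tx":0,"ty":0,"tz":0,"ax":0,"ay":0,"az":0}]' 55 15
```

```text
time_s: 45.1
ee_pos: [0.5041, 0.2814, 0.1076]
tcp_rot: [-2.648, -1.691, 0.0]
contact_force: [0.8, 0.1, -0.1]
opening: 0.0939
finger_force: 0.0
time_s: 45.5
ee_pos: [0.5043, 0.2815, 0.1078]
tcp_rot: [2.648, 1.691, 0.0]
contact_force: [-0.1, 0.1, 1.0]
opening: 0.0694
finger_force: 15.0
```

```bash
python3 -m crank '[{"tx":0,"ty":0,"tz":0.3,"ax":0,"ay":0,"az":0},{"tx":0,"ty":0,"tz":0.9,"ax":0,"ay":0,"az":0},{"tx":-0.2,"ty":-0.7,"tz":0.4,"ax":0,"ay":0,"az":0.3},{"tx":-0.25,"ty":-0.9,"tz":0,"ax":0,"ay":0,"az":0.4},{"tx":-0.25,"ty":-0.9,"tz":0,"ax":0,"ay":0,"az":0.4},{"tx":-0.25,"ty":-0.9,"tz":0,"ax":0,"ay":0,"az":0.4},{"tx":-0.25,"ty":-0.9,"tz":-0.5,"ax":0,"ay":0,"az":0.4},{"tx":-0.25,"ty":-0.9,"tz":-0.8,"ax":0,"ay":0,"az":0.5}]' && python3 -m crank '[{"tx":-0.25,"ty":-0.9,"tz":-0.8,"ax":0,"ay":0,"az":0.5},{"tx":-0.2,"ty":-0.9,"tz":-0.8,"ax":0,"ay":0,"az":0.4},{"tx":0,"ty":0,"tz":-0.8,"ax":0,"ay":0,"az":0},{"tx":0,"ty":0,"tz":-0.7,"ax":0,"ay":0,"az":0},{"tx":0,"ty":0,"tz":0,"ax":0,"ay":0,"az":0}]'
python3 - <<'E'
from cell import arm
from h import *
c=arm.camera('side');x0,y0,x1,y1=185,215,245,270
big=cv2.resize(c["frame"][y0:y1,x0:x1],None,fx=4,fy=4,interpolation=cv2.INTER_CUBIC)
m=cv2.inRange(cv2.cvtColor(big,cv2.COLOR_RGB2HSV),(14,50,170),(28,108,255));m=cv2.morphologyEx(m,cv2.MORPH_OPEN,np.ones((7,7)))
for k in cv2.findContours(m,0,1)[0]:
    if cv2.contourArea(k)>800:print(cv2.contourArea(k),(cv2.approxPolyDP(k,12,True).reshape(-1,2)/4+[x0,y0]).round(0).tolist())
E
```

```text
time_s: 46.3
ee_pos: [0.4684, 0.1508, 0.1164]
tcp_rot: [2.412, 2.011, 0.004]
contact_force: [1.6, 0.3, -0.4]
opening: 0.0695
finger_force: 15.0
time_s: 46.8
ee_pos: [0.4559, 0.1062, 0.0365]
tcp_rot: [-2.317, -2.119, 0.004]
contact_force: [0.8, 0.3, 0.0]
opening: 0.0696
finger_force: 15.0
936.0 [[185.0, 249.0], [187.0, 264.0], [194.0, 257.0], [188.0, 257.0]]
5852.0 [[193.0, 238.0], [210.0, 253.0], [218.0, 245.0], [226.0, 246.0], [210.0, 231.0]]
```

```bash
python3 -m crank '[{"tx":0,"ty":0,"tz":-0.6,"ax":0,"ay":0,"az":0},{"tx":0,"ty":0,"tz":-0.4,"ax":0,"ay":0,"az":0},{"tx":0,"ty":0,"tz":-0.04,"ax":0,"ay":0,"az":0},{"tx":0,"ty":0,"tz":0,"ax":0,"ay":0,"az":0}]' && python3 -m crank '[{"tx":0,"ty":0,"tz":0,"ax":0,"ay":0,"az":0},{"tx":0,"ty":0,"tz":0,"ax":0,"ay":0,"az":0},{"tx":0,"ty":0,"tz":0.4,"ax":0,"ay":0,"az":0},{"tx":0,"ty":0,"tz":0.9,"ax":0,"ay":0,"az":0},{"tx":0,"ty":0,"tz":1,"ax":0,"ay":0,"az":0.9},{"tx":0,"ty":0,"tz":1,"ax":0,"ay":0,"az":0.9},{"tx":0,"ty":0,"tz":1,"ax":0,"ay":0,"az":0.9},{"tx":0,"ty":0,"tz":1,"ax":0,"ay":0,"az":0.9}]' 88 && python3 -m crank '[{"tx":0,"ty":0,"tz":1,"ax":0,"ay":0,"az":0.9},{"tx":0,"ty":0,"tz":1,"ax":0,"ay":0,"az":0.9},{"tx":0,"ty":0,"tz":1,"ax":0,"ay":0,"az":0.9},{"tx":0,"ty":0,"tz":1,"ax":0,"ay":0,"az":0.9},{"tx":0,"ty":0,"tz":1,"ax":0,"ay":0,"az":0.9},{"tx":0,"ty":0,"tz":1,"ax":0,"ay":0,"az":0.9},{"tx":0,"ty":0,"tz":1,"ax":0,"ay":0,"az":0.9},{"tx":0,"ty":0.5,"tz":1,"ax":0,"ay":0,"az":0.5}]' 50 && python3 -m crank '[{"tx":0.2,"ty":0.95,"tz":1,"ax":0,"ay":0,"az":0},{"tx":0.2,"ty":0.95,"tz":1,"ax":0,"ay":0,"az":0},{"tx":0.2,"ty":0.95,"tz":0,"ax":0,"ay":0,"az":0},{"tx":0.2,"ty":0.95,"tz":0,"ax":0,"ay":0,"az":0},{"tx":0.2,"ty":0.95,"tz":0,"ax":0,"ay":0,"az":0},{"tx":0.2,"ty":0.95,"tz":0,"ax":0,"ay":0,"az":0},{"tx":0.2,"ty":0.95,"tz":0,"ax":0,"ay":0,"az":0},{"tx":0.2,"ty":0.95,"tz":0,"ax":0,"ay":0,"az":0}]'
```

```text
time_s: 47.25
ee_pos: [0.4569, 0.1066, 0.0121]
tcp_rot: [2.318, 2.121, 0.0]
contact_force: [-0.2, -0.2, -0.1]
opening: 0.0702
finger_force: 15.0
time_s: 48.05
ee_pos: [0.4566, 0.1065, 0.1462]
tcp_rot: [1.874, 2.521, 0.001]
contact_force: [-0.3, -0.3, 0.2]
opening: 0.088
finger_force: 0.0
time_s: 48.85
ee_pos: [0.4563, 0.1183, 0.3463]
tcp_rot: [0.88, 3.015, 0.0]
contact_force: [0.5, -0.1, 0.1]
opening: 0.0502
finger_force: 0.0
time_s: 49.65
ee_pos: [0.4964, 0.3097, 0.3953]
tcp_rot: [0.884, 3.014, 0.001]
contact_force: [-0.1, -0.6, -0.4]
opening: 0.05
finger_force: 0.0
```

```bash
python3 -m crank '[{"tx":0.17,"ty":0.9,"tz":0,"ax":0,"ay":0,"az":0.7},{"tx":0.17,"ty":0.9,"tz":0,"ax":0,"ay":0,"az":0.7},{"tx":0.17,"ty":0.9,"tz":0,"ax":0,"ay":0,"az":0.6},{"tx":0.17,"ty":0.9,"tz":0,"ax":0,"ay":0,"az":0},{"tx":0.17,"ty":0.9,"tz":0,"ax":0,"ay":0,"az":0},{"tx":0,"ty":0,"tz":0,"ax":0,"ay":0,"az":0},{"tx":0,"ty":0,"tz":-0.6,"ax":0,"ay":0,"az":0}]' && python3 -m crank '[{"tx":0,"ty":0,"tz":-0.6,"ax":0,"ay":0,"az":0},{"tx":0,"ty":0,"tz":-0.6,"ax":0,"ay":0,"az":0},{"tx":0,"ty":0,"tz":-0.6,"ax":0,"ay":0,"az":0},{"tx":0,"ty":0,"tz":-0.35,"ax":0,"ay":0,"az":0},{"tx":0,"ty":0,"tz":0,"ax":0,"ay":0,"az":0}]'
```

```text
time_s: 50.35
ee_pos: [0.5179, 0.4215, 0.3812]
tcp_rot: [0.563, 3.089, 0.003]
contact_force: [1.6, -0.7, 0.2]
opening: 0.0499
finger_force: 0.0
time_s: 50.85
ee_pos: [0.5177, 0.4208, 0.3251]
tcp_rot: [-0.564, -3.09, 0.002]
contact_force: [-0.5, -0.4, 0.5]
opening: 0.0496
finger_force: 0.0
```

```bash
python3 -m crank '[{"tx":0.02,"ty":0.17,"tz":0.05,"ax":0,"ay":0,"az":0},{"tx":0,"ty":0,"tz":0,"ax":0,"ay":0,"az":0},{"tx":0,"ty":0,"tz":0,"ax":0,"ay":0,"az":0},{"tx":0,"ty":0,"tz":0,"ax":0,"ay":0,"az":0}]' 10 12 && python3 -m crank '[{"tx":-0.28,"ty":-0.75,"tz":0.06,"ax":0,"ay":0,"az":0},{"tx":-0.28,"ty":-0.75,"tz":-0.02,"ax":0,"ay":0,"az":0},{"tx":-0.28,"ty":-0.75,"tz":-0.1,"ax":0,"ay":0,"az":0},{"tx":-0.28,"ty":-0.73,"tz":-0.19,"ax":0,"ay":0,"az":0},{"tx":-0.27,"ty":-0.71,"tz":-0.26,"ax":0,"ay":0,"az":0}]' && python3 -m crank '[{"tx":-0.26,"ty":-0.68,"tz":-0.34,"ax":0,"ay":0,"az":0},{"tx":-0.24,"ty":-0.65,"tz":-0.42,"ax":0,"ay":0,"az":0},{"tx":-0.23,"ty":-0.6,"tz":-0.48,"ax":0,"ay":0,"az":0},{"tx":-0.21,"ty":-0.55,"tz":-0.55,"ax":0,"ay":0,"az":0}]'
```

```text
time_s: 51.25
ee_pos: [0.5185, 0.4258, 0.327]
tcp_rot: [0.564, 3.09, 0.0]
contact_force: [0.0, -0.5, -0.4]
opening: 0.0216
finger_force: 0.0
time_s: 51.75
ee_pos: [0.4834, 0.3331, 0.3146]
tcp_rot: [0.564, 3.09, 0.003]
contact_force: [1.0, 1.3, 2.0]
opening: 0.0195
finger_force: 12.0
time_s: 52.15
ee_pos: [0.46, 0.271, 0.2695]
tcp_rot: [0.564, 3.09, 0.002]
contact_force: [1.0, 2.1, 1.3]
opening: 0.0194
finger_force: 12.0
```

```bash
python3 -m crank '[{"tx":-0.19,"ty":-0.5,"tz":-0.61,"ax":0,"ay":0,"az":0},{"tx":-0.16,"ty":-0.44,"tz":-0.66,"ax":0,"ay":0,"az":0},{"tx":-0.13,"ty":-0.35,"tz":-0.7,"ax":0,"ay":0,"az":0},{"tx":-0.1,"ty":-0.28,"tz":-0.74,"ax":0,"ay":0,"az":0},{"tx":-0.08,"ty":-0.21,"tz":-0.77,"ax":0,"ay":0,"az":0}]' && python3 -m crank '[{"tx":-0.05,"ty":-0.12,"tz":-0.79,"ax":0,"ay":0,"az":0},{"tx":-0.02,"ty":-0.05,"tz":-0.5,"ax":0,"ay":0,"az":0},{"tx":0,"ty":0,"tz":0,"ax":0,"ay":0,"az":0}]'
```

```text
time_s: 52.65
ee_pos: [0.4427, 0.2253, 0.1817]
tcp_rot: [-0.564, -3.089, 0.005]
contact_force: [-6.3, -8.0, 2.8]
opening: 0.0194
finger_force: 12.0
time_s: 52.95
ee_pos: [0.4404, 0.2196, 0.1476]
tcp_rot: [-0.564, -3.086, 0.012]
contact_force: [-7.8, -22.9, -0.6]
opening: 0.0196
finger_force: 12.0
```

```bash
python3 -m crank '[{"tx":-0.04,"ty":-0.08,"tz":-0.2,"ax":0,"ay":0,"az":0},{"tx":0,"ty":0,"tz":-0.2,"ax":0,"ay":0,"az":0},{"tx":0,"ty":0,"tz":0,"ax":0,"ay":0,"az":0}]' - 30 && python3 -m crank '[{"tx":0,"ty":0,"tz":-0.1,"ax":0,"ay":0,"az":0},{"tx":0,"ty":0,"tz":0,"ax":0,"ay":0,"az":0}]' - 60
```

```text
time_s: 53.25
ee_pos: [0.4402, 0.2189, 0.139]
tcp_rot: [-0.564, -3.088, 0.006]
contact_force: [-3.0, -14.8, -2.0]
opening: 0.019
finger_force: 30.0
time_s: 53.45
ee_pos: [0.4401, 0.2188, 0.1368]
tcp_rot: [-0.564, -3.088, 0.007]
contact_force: [-5.2, -15.3, -0.9]
opening: 0.0188
finger_force: 60.0
```

```bash
python3 -m crank '[{"tx":-0.03,"ty":-0.08,"tz":-0.12,"ax":0,"ay":0,"az":0},{"tx":0,"ty":0,"tz":0,"ax":0,"ay":0,"az":0}]'|grep -E "pos|cont" ; python3 -m crank '[{"tx":0,"ty":0,"tz":-0.12,"ax":0,"ay":0,"az":0},{"tx":0,"ty":0,"tz":0,"ax":0,"ay":0,"az":0}]'|grep -E "pos|cont|time"
```

```text
ee_pos: [0.4402, 0.2187, 0.1345]
contact_force: [-2.0, -1.2, -1.0]
time_s: 53.85
ee_pos: [0.4402, 0.2186, 0.1313]
contact_force: [-2.8, -2.3, -1.8]
```

```bash
python3 -m crank '[{"tx":0,"ty":0,"tz":-0.1,"ax":0,"ay":0,"az":0},{"tx":0,"ty":0,"tz":0,"ax":0,"ay":0,"az":0}]'|grep -E "pos|cont" ; python3 -m crank '[{"tx":0,"ty":0,"tz":-0.1,"ax":0,"ay":0,"az":0},{"tx":0,"ty":0,"tz":0,"ax":0,"ay":0,"az":0}]'|grep -E "pos|cont|time"
```

```text
ee_pos: [0.4401, 0.2186, 0.1287]
contact_force: [-2.0, -3.8, -1.8]
time_s: 54.25
ee_pos: [0.4401, 0.2186, 0.1263]
contact_force: [-2.4, -4.1, -0.6]
```

```bash
python3 -m crank '[{"tx":0,"ty":0,"tz":-0.1,"ax":0,"ay":0,"az":0},{"tx":0,"ty":0,"tz":0,"ax":0,"ay":0,"az":0}]'|grep -E "pos|cont" ; python3 -c "
from cell import arm
from h import *
c=arm.camera('side');pickle.dump(c,open('side8.pkl','wb'))
for col in(246,249):print(col,[(r,*c['frame'][r,col].tolist()) for r in range(212,234)])"
```

```text
ee_pos: [0.4401, 0.2186, 0.1237]
contact_force: [-2.3, -2.2, -2.7]
246 [(212, 51, 46, 44), (213, 50, 46, 44), (214, 50, 46, 44), (215, 51, 45, 43), (216, 68, 50, 43), (217, 93, 62, 47), (218, 102, 67, 49), (219, 103, 67, 49), (220, 102, 67, 48), (221, 99, 65, 47), (222, 94, 62, 46), (223, 88, 58, 43), (224, 84, 56, 43), (225, 101, 75, 62), (226, 162, 131, 112), (227, 206, 170, 145), (228, 220, 184, 154), (229, 234, 203, 160), (230, 245, 226, 171), (231, 247, 237, 177), (232, 247, 239, 177), (233, 247, 240, 178)]
249 [(212, 82, 80, 79), (213, 81, 79, 78), (214, 74, 71, 71), (215, 70, 67, 66), (216, 70, 68, 67), (217, 72, 68, 67), (218, 88, 74, 67), (219, 100, 72, 57), (220, 103, 69, 51), (221, 104, 68, 50), (222, 102, 66, 49), (223, 98, 64, 47), (224, 92, 61, 46), (225, 85, 56, 43), (226, 85, 59, 45), (227, 153, 118, 82), (228, 246, 231, 164), (229, 247, 243, 187), (230, 247, 244, 189), (231, 247, 243, 186), (232, 247, 241, 181), (233, 247, 239, 177)]
```

```bash
python3 -m crank '[{"tx":0,"ty":0,"tz":-0.1,"ax":0,"ay":0,"az":0},{"tx":0,"ty":0,"tz":0,"ax":0,"ay":0,"az":0}]'|grep -E "pos|cont" ;python3 -m crank '[{"tx":0,"ty":0,"tz":-0.1,"ax":0,"ay":0,"az":0},{"tx":0,"ty":0,"tz":0,"ax":0,"ay":0,"az":0}]'|grep -E "pos|cont|time|op" ;  python3 -c "
from cell import arm
print(arm.read_state()['moment'])"
```

```text
ee_pos: [0.4402, 0.2186, 0.1216]
contact_force: [-4.1, -4.3, 2.6]
time_s: 54.9
ee_pos: [0.4403, 0.2186, 0.1208]
contact_force: [-13.8, -9.0, 24.6]
opening: 0.0187
[-1.37310174  2.2252331  -0.01817049]
```

```bash
python3 -m crank '[{"tx":0,"ty":0,"tz":-0.04,"ax":0,"ay":0,"az":0},{"tx":0,"ty":0,"tz":0,"ax":0,"ay":0,"az":0}]'; python3 -m crank '[{"tx":0,"ty":0,"tz":0,"ax":0,"ay":0,"az":0},{"tx":0,"ty":0,"tz":0,"ax":0,"ay":0,"az":0},{"tx":0,"ty":0,"tz":0,"ax":0,"ay":0,"az":0},{"tx":0,"ty":0,"tz":0,"ax":0,"ay":0,"az":0}]'
python3 - <<'E'
from cell import arm
from h import *
c=arm.camera('side');pickle.dump(c,open('side9.pkl','wb'))
for col in(246,249):print(col,[(r,int(c['frame'][r,col].sum())) for r in range(214,232)])
# stack orange/wood edges: compare region below the foot with the earlier picture
d=pickle.load(open('side6.pkl','rb'))
for n,f in(("now",c),("two plates",d)):
    print(n,[tuple(f['frame'][r,200].tolist()) for r in range(236,266,2)])
E
```

```text
time_s: 55.1
ee_pos: [0.4404, 0.2186, 0.1207]
tcp_rot: [0.564, 3.089, 0.0]
contact_force: [-18.5, -10.7, 34.5]
opening: 0.0189
finger_force: 60.0
time_s: 55.5
ee_pos: [0.4404, 0.2186, 0.1207]
tcp_rot: [0.564, 3.089, 0.0]
contact_force: [-19.0, -10.6, 35.1]
opening: 0.0187
finger_force: 60.0
246 [(214, 135), (215, 142), (216, 131), (217, 165), (218, 204), (219, 219), (220, 220), (221, 219), (222, 211), (223, 201), (224, 191), (225, 181), (226, 242), (227, 422), (228, 537), (229, 595), (230, 641), (231, 662)]
249 [(214, 241), (215, 240), (216, 238), (217, 241), (218, 243), (219, 242), (220, 230), (221, 224), (222, 221), (223, 217), (224, 209), (225, 196), (226, 184), (227, 193), (228, 380), (229, 649), (230, 677), (231, 676)]
now [(134, 131, 132), (130, 125, 124), (244, 223, 160), (247, 240, 178), (241, 215, 145), (145, 111, 75), (155, 105, 68), (128, 96, 66), (127, 103, 74), (131, 107, 76), (135, 101, 69), (125, 89, 60), (119, 96, 68), (125, 102, 72), (142, 108, 74)]
two plates [(131, 126, 124), (242, 219, 158), (220, 177, 121), (240, 210, 141), (241, 213, 144), (146, 112, 77), (156, 107, 69), (127, 94, 63), (127, 103, 73), (129, 104, 75), (140, 105, 71), (130, 92, 62), (119, 95, 68), (125, 102, 73), (137, 105, 72)]
```

```bash
python3 -c "
from cell import arm
print(arm.sign_off())"
```

```text
the job is handed in; nothing more can be done
None
```

The job is handed in after about 55 s: the loose box is squarely stacked on the lower one with one packing plate on top, the lever is bearing on them about 0.02 rad below level, and the gripper is still holding it down with about 35 N at the handle. I first laid on two plates, but the lever met them about 0.05 rad above level, so I raised it and put the second plate back on the plate pile before pressing.

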